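Hang the objective-height gauge on its latch hook, scale outward

TASK

Put the graduated height gauge away: hang it by its stirrup on the spring-latch hook of the rod stand, with its white scale facing straight out, away from the rod; take a fresh grip first if you cannot turn it far enough. Press the stirrup's bar down past the spring latch until you feel it fully home in the bottom of the hook and the latch has snapped shut above it, never pressing gauge and hook together with more than 25 N, then let go and leave it hanging still. Leave the objectives and the white knob where they are.

Things in the scene. Friction and masses are not known exactly. Their poses are not given: they have to be found in the camera images.
- gauge_mid (a point): Middle (66 mm up) of the loose graduated gauge, 220 g, 132 mm tall, standing on its foot, turned any way. z up, x out of the white scale side, y along its width. Foot 44 (x) x 52 (y) x 8 mm, yellow stripe on top at the scale side. Dark plate 10 (x) x 38 (y) mm from 8 to 66 mm up, white scale with black lines on its +x face, back plain dark. Above the plate is the stirrup.
- gauge_bar (a point): Centre of the stirrup's round cross bar, 8 mm thick, along y, 128 mm above the foot's underside (62 above gauge_mid); same axes. Its two legs are 10 (x) x 7 (y) mm, 38 mm over their outsides, from 65 to 128 mm up: grip across these outsides. The window under the bar, which the hook enters, is 24 mm wide (y) and 58 mm high (66 to 124 mm up).
- hanger: Fixed rod stand. Origin on the rod's axis at bench height; x out from the rod along the hook, z up. Base plate 12 mm thick, 74 wide; rod 12 mm thick, 220 tall. A boss on the rod carries a flat steel hook, 10 mm wide (y), centred on the x axis. The boss is clamped by hand: the centre of the hook's bottom bar is 147 to 163 mm up (nominally 155) and not measured: feel for it.
- under_hook (a point): Point on top of the stand's base plate straight below the hook, 67 mm out from the rod axis; axes as the stand. Hook along x from the rod: shank's inner face 54 mm, tip's inner face 76, outer 84; a hung bar sits 58 to 72 mm out. Heights above the centre of its 8 mm bottom bar: floor +4, seated stirrup bar's centre +8, tip's top +25, boss's top +43. Throat open upwards, closed by the latch.
- latch (a joint): Brass spring latch, rad: 0 shut, 1.0 swung fully down into the hook. Pivot 55 mm out from the rod, 36.5 above the bottom bar's centre; it slopes 40 degrees down to the tip's inside (end at +21 mm). A bar pressed down on it just inside the tip opens it against 5 to 9 N (more than the gauge's weight), slips past its end 1 to 3 mm above the hard floor, and it snaps shut above the bar.
- objective_a: Loose bystander: black microscope objective with a red ring, 28 mm thick, 44 mm tall, standing; origin at the centre of its underside.
- objective_b: Loose bystander: black objective with a yellow ring, 28 mm thick, 50 mm tall, standing; origin at the centre of its underside.
- objective_c: Loose bystander: black objective with a blue ring, 28 mm thick, 54 mm tall, standing; origin at the centre of its underside.
- stage_knob: Loose bystander: white nylon stage knob, 37 mm thick, 24 mm tall, flat on the bench; origin at the centre of its underside.

How it is judged:
On the way:
1. held by the fingers with its scale side away from the rod, the gauge's bar pushes the spring latch open (value of joint latch above 0.2 rad and contact force between gauge and the fingers above 0.5 N and x of hanger in the frame of gauge_mid below -0.04 m), for 0.05 s.
At the end, for the whole second after the job is handed in: The gauge hangs still and upright in the hook's bowl, below the shut latch (joint under 0.15 rad), middle 91 to 111 mm up and 48 to 90 mm out from the rod along its own facing; scale side outward, within about 25 degrees; released (z of gauge_mid in the frame of hanger between 0.0915 and 0.1105 m and x of hanger in the frame of gauge_mid between -0.09 and -0.048 m and y of hanger in the frame of gauge_mid between -0.03 and 0.03 m and angle between gauge_mid's own z axis and vertical below 0.2 rad and value of joint latch below 0.15 rad and linear speed of gauge below 0.03 m/s); the robot touches nothing.
It fails at once if gauge and hook (with its latch) pressed together with more than 25 N (contact force between gauge and hook above 25 N).
It fails at once if an objective or the white knob shifted by more than 15 mm (distance of any of objective_a, objective_b, objective_c, stage_knob from where it was at the start of the episode above 0.015 m).
It also fails if it takes over 72 s, if anything falls off the work surface, if the arm or the gripper's body presses on something with over 40 N, if the wrist force passes 120 N, or if a joint passes its speed limit or range.

ROBOT

A 6-joint arm with a two-finger parallel gripper is mounted at the origin on the work surface. World frame = base frame: x ahead of the robot, y to its left, z up, the work surface at z = 0. Lengths are in m, angles in rad, forces in N, time in s.
With the tool pointing down it reaches from about 0.425 to 0.95 m from the base axis. Payload 14.7 kg.
Tool frame: the origin (TCP) lies midway between the tips of the shut fingers; the grasp point (between the pads) lies 19 mm behind it (bot.grip_depth is the distance from the TCP to the grasp point, in m); z points along the fingers, y is the direction in which the jaws open and shut (so a half turn about z gives the same grasp; the last joint's range is limited). The gripper opens to 85 mm and grips with 20 to 120 N. Pads are 22 mm wide; open, the fingers measure 114 mm over their backs; the gripper's body (76 mm by 85 mm) begins 54 mm behind the grasp point. The pads swing forward as they close: fully open they stand 13 mm farther back than shut.
Start: joints at [1.077, 0.48, 1.596, -0, 1.065, -0.047], TCP at [0.281, 0.586, 0.202] pointing down, gripper open.
Joint ranges: [-2.75, 2.75], [-0.82, 2.05], [0.23, 2.67], [-1.56, 4.7], [0.09, 2.69], [-2.92, 2.92]. Speed limits (rad/s): [1.89, 1.89, 2.39, 3.01, 3.01, 3.01].

INTERFACE

Orientations are given as a 3x3 rotation matrix whose columns are the frame's x, y, z axes.
In Python, from workcell import telemetry, capture, order, bot gives the robot as it stands.
- The arm moves only by the tool arm_command, never from a script. Its argument "rows" is a list of rows, each a list of 6 numbers: the shift along the tool's x, y, z in m, then the turn, a rotation vector about the tool's x, y, z in rad. A call has 1 to 8 rows; each row is the pose to reach, as a shift and turn from the pose commanded when the call began, along the tool's axes at that moment; what a row does not reach only later rows make up. A row lasts 1/12 s, in which the tool goes at most 41.7 mm and 7.16 degrees, less where a joint would pass 70% of its speed; a pose out of reach is approached as far as the arm can. A call with a gripper value outside its range is refused whole. "grip" is the closure, from 0 (fully open) to 1 (shut), set as the call begins (left out, the last holds). The fingers move at their own pace and stop on an object; the grip force is fixed at half the most. Time passes only in rows, so rows that repeat a pose let the fingers close. It gives the time, the measured TCP pose, the force and the opening at its end, in the units of the state.
- telemetry.observe(): the state, without advancing time (a new reading comes with each control period).
- capture(name): name is "side" or "top"; returns a dict with "image" (420x560x3 uint8, red, green, blue), "fovy" (degrees; the focal length in pixels is half the picture's height over the tangent of half this angle, whatever the lens; pixels are square), "cx", "cy" (the principal point, pixels), "k1" (the pictures are not rectified: a ray, as slopes to the right and down, at radius r is drawn at 1 + k1 r^2 times it, then the intrinsics apply), "world_to_cam" (4x4, takes a point from world to camera coordinates). Camera axes: x right, y down, z forward; pixel columns grow to the right and rows downward; lengths in m; the calibration is good to about 2 mm. A picture is of the moment at which its call begins. There is no depth.
- order.close_job(): hands the job in, once; it reports no verdict.
The state is a dict: "time_s": time; "joint_positions": joint angles; "joint_vel": joint speeds; "effort": joint torques, N m; "ee_pos": TCP position; "orientation": TCP orientation; "ft_force": force on the tool from outside, world axes, zero at the start; "ft_torque": the same for the moment, N m; "width": finger opening in m.
Only numpy, scipy, OpenCV 4.12 (cv2) and the standard library are available. Lean on these libraries where they do the work, as an engineer would, in place of code of your own. Each camera call takes 0.05 s, during which the arm holds its last target.

## Working session

There is one attempt and no reset: what is moved stays moved. The work goes in short steps, Python scripts to look and compute and a tool call to move; the robot and the scene stay as the last step left them, time stands still between calls to the robot, and variables do not carry over. Pictures are saved under pics/ and viewed, and the job is handed in when it is done.

Besides the shell and the picture viewer there is one more tool, called after ">>>" in YAML: its name, and indented under it one key for each argument. arm_command: Moves the arm, as the interface text tells. Its arguments: {"type":"object","properties":{"rows":{"type":"array"},"grip":{"type":"number"}},"required":["rows"]}

```bash
ls; mkdir -p pics; python3 - <<'E'
from workcell import telemetry, capture, order, bot
import cv2,json,pickle
s=telemetry.observe(); print(s)
print([x for x in dir(bot) if x[0]!='_'])
for n in ("side","top"):
    c=capture(n); pickle.dump(c,open(f"{n}.pkl","wb")); cv2.imwrite(f"pics/{n}0.png",c["image"][:,:,::-1])
    print(n,c["fovy"],c["cx"],c["cy"],c["k1"],c["world_to_cam"])
E
```

```text
pics
{'time_s': 0.0, 'joint_positions': array([ 1.07741754e+00,  4.80831644e-01,  1.59691046e+00,  2.15254689e-05,
        1.06512150e+00, -4.66146613e-02]), 'joint_vel': array([-0.00158115, -0.00058756,  0.00070876, -0.00104518,  0.0001348 ,
        0.00054207]), 'effort': array([-3.23825923e-03, -9.50616074e+01, -4.30193639e+01, -1.44542319e-04,
        1.17649816e-02,  4.33266496e-05]), 'ee_pos': array([0.2805867 , 0.58578601, 0.20105892]), 'orientation': array([[-9.01845346e-01,  4.32058548e-01, -6.18512453e-04],
       [ 4.32058984e-01,  9.01844666e-01, -1.11045359e-03],
       [ 7.80211916e-05, -1.26869126e-03, -9.99999192e-01]]), 'ft_force': array([-0.50092008, -0.27883751,  0.00921372]), 'ft_torque': array([-0.01744949, -0.02810428,  0.00201246]), 'width': 0.0856321914150658}
['MotionError', 'grip_depth']
side 53.01225552257024 285.1088139336048 214.09865199452724 -0.07193206958749135 [[-0.99172698 -0.12787806  0.01117161  0.5539868 ]
 [-0.10151207  0.72802112 -0.67799745  0.13936495]
 [ 0.07856783 -0.67352242 -0.73497935  0.69274241]
 [ 0.          0.          0.          1.        ]]
top 43.658577419087564 272.2330930187401 209.51024976235857 -0.06930754177191797 [[-0.02945463 -0.99955117  0.00546602  0.00615114]
 [-0.98705299  0.02822291 -0.15789193  0.57192431]
 [ 0.1576668  -0.0100459  -0.98744127  1.01714078]
 [ 0.          0.          0.          1.        ]]
```

View pics/side0.png

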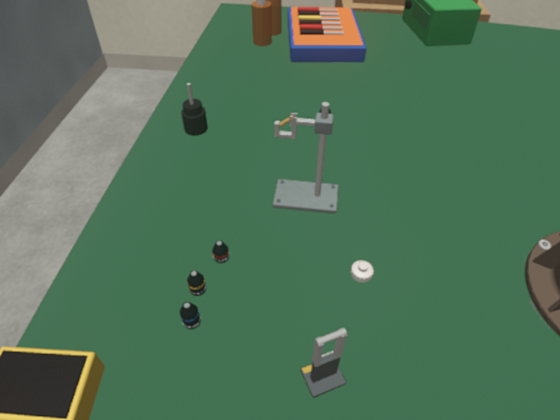

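View pics/top0.png

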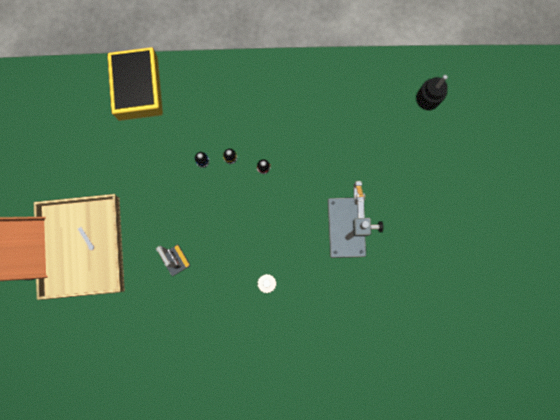

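```bash
cat > h.py <<'E'
import numpy as np,cv2,pickle
from scipy.optimize import least_squares
def load(n): return pickle.load(open(n+".pkl","rb"))
def K(c):
    f=c["image"].shape[0]/2/np.tan(np.radians(c["fovy"]/2)); return f
def proj(c,P):
    P=np.atleast_2d(P); T=c["world_to_cam"]; q=P@T[:3,:3].T+T[:3,3]; s=q[:,:2]/q[:,2:]
    r2=(s**2).sum(1,keepdims=True); return s*(1+c["k1"]*r2)*K(c)+[c["cx"],c["cy"]]
def ray(c,uv):
    f=K(c); Km=np.array([[f,0,c["cx"]],[0,f,c["cy"]],[0,0,1]])
    s=cv2.undistortPoints(np.array([[uv]],float),Km,np.array([c["k1"],0,0,0]))[0,0]
    T=c["world_to_cam"];R=T[:3,:3]; return -R.T@T[:3,3], R.T@np.array([s[0],s[1],1])
def onz(c,uv,z):
    o,d=ray(c,uv); return o+d*(z-o[2])/d[2]
def tri(obs):
    A=[];b=[]
    for c,uv in obs:
        o,d=ray(c,uv);d=d/np.linalg.norm(d);M=np.eye(3)-np.outer(d,d);A.append(M);b.append(M@o)
    return np.linalg.lstsq(np.vstack(A),np.hstack(b),rcond=None)[0]
def crop(n,u0,v0,w,h,k,out):
    im=load(n)["image"][v0:v0+h,u0:u0+w,::-1]
    cv2.imwrite(out,cv2.resize(im,None,fx=k,fy=k,interpolation=cv2.INTER_CUBIC))
E
python3 - <<'E'
from h import *
crop("side",290,320,70,75,8,"pics/sg.png")
crop("top",145,230,60,55,10,"pics/tg.png")
crop("side",265,95,80,120,5,"pics/sh.png")
crop("top",320,170,75,95,6,"pics/th.png")
E
```

```text
(no output)
```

View pics/sg.png

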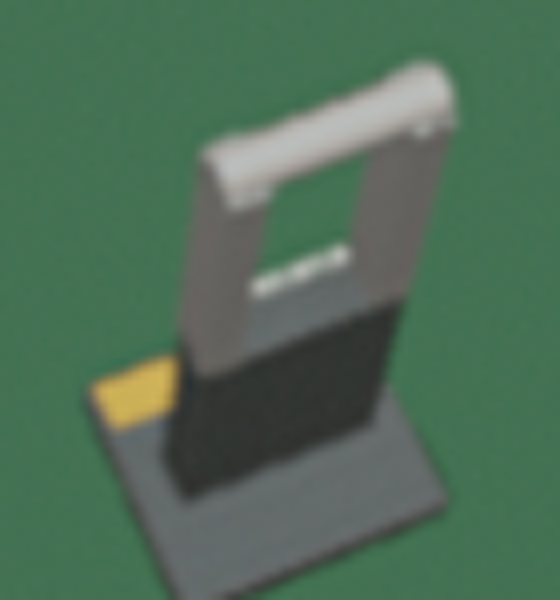

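View pics/tg.png

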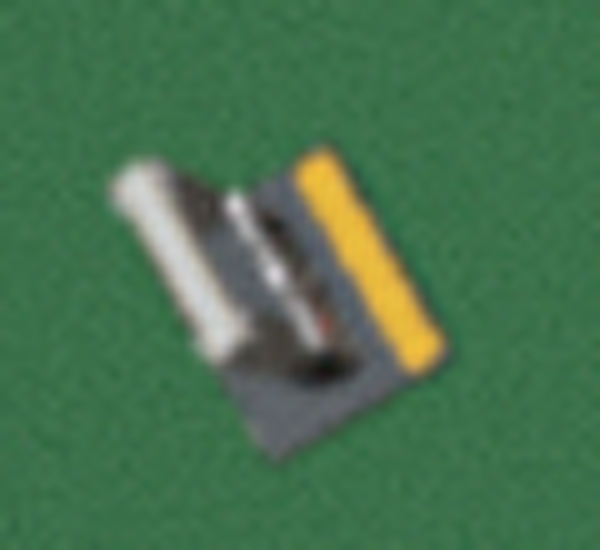

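View pics/sh.png

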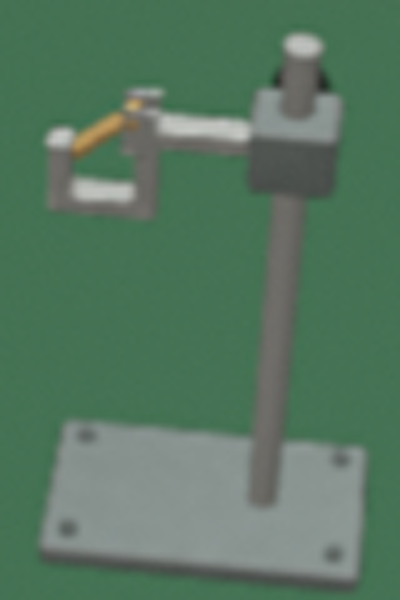

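View pics/th.png

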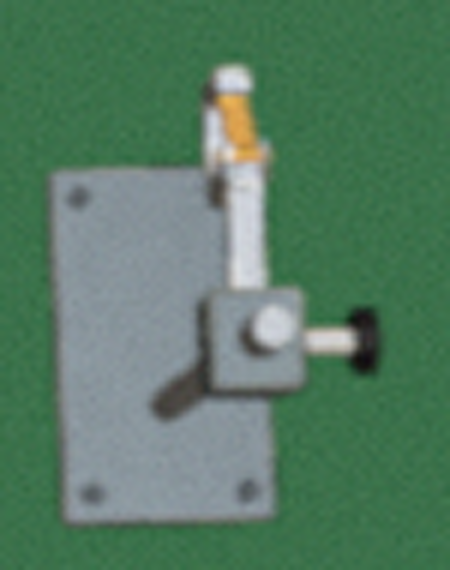

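```bash
cat > fit0.py <<'E'
from h import *
S=load("side");T=load("top")
def px(p,k,u0,v0): return np.array([(p[0]+.5)/k-.5+u0,(p[1]+.5)/k-.5+v0])
sg=lambda *p:(S,px(p,8,290,320)); tg=lambda *p:(T,px(p,10,145,230))
sh=lambda *p:(S,px(p,5,265,95)); th=lambda *p:(T,px(p,6,320,170))
def fit(obs,x0,nf):
    def res(x):
        c,s=np.cos(x[2]),np.sin(x[2]);r=[]
        for (cm,uv),P in obs:
            P=P(x) if callable(P) else np.array(P)
            w=np.array([x[0]+c*P[0]-s*P[1],x[1]+s*P[0]+c*P[1],P[2]]); r+=list(proj(cm,w)[0]-uv)
        return np.array(r)
    r=least_squares(res,x0); print(r.x, np.degrees(r.x[2])); print(np.round(r.fun.reshape(-1,2),2)); return r.x
g=[(sg(222,168),(0,.019,.128)),(sg(434,90),(0,-.019,.128)),(sg(92,388),(.022,.026,.008)),(sg(182,600),(-.022,.026,.008)),(sg(448,497),(-.022,-.026,.008)),
(tg(138,180),(0,.019,.128)),(tg(226,345),(0,-.019,.128)),(tg(322,148),(.022,.026,.008)),(tg(445,350),(.022,-.026,.008)),(tg(275,458),(-.022,-.026,.008))]
print(onz(*tg(140,185)[:1],tg(182,262)[1],.128))
fit(g,[.4,.2,-1.0],3)
h=[(sh(303,45),(0,0,.22)),(th(272,327),(0,0,.22)),(sh(262,500),(0,0,.012)),
(th(232,68),lambda x:(.084,0,x[3]+.025)),(sh(62,135),lambda x:(.080,0,x[3]+.025)),
(th(206,290),lambda x:(x[4],x[5],x[3]+.043)),(th(303,290),lambda x:(x[4],-x[5],x[3]+.043)),
(sh(103,213),lambda x:(.067,.005,x[3]-.004))]
x=fit(h,[.4,-.2,0,.155,.017,.017],6); print(x)
for p in [(86,435),(341,459),(333,554),(68,528)]: print(onz(*sh(*p),.012))
for p in [(78,197),(92,494),(248,490)]: print(onz(*th(*p),.012))
print('obj')
for n,uv in [('a?',(263,167)),('b',(229,157)),('c',(201,159)),('knob',(266,284))]: print(n,onz(T,uv,.025))
E
python3 fit0.py
```

```text
[0.47805966 0.19493198 0.128     ]
[ 0.47896876  0.19568975 -1.05793525] -60.61522475221776
[[-0.58  0.38]
 [ 1.21 -0.73]
 [-0.87 -1.17]
 [ 0.52  0.83]
 [ 0.84 -0.28]
 [-1.01 -1.09]
 [ 0.23  0.07]
 [ 0.29 -1.1 ]
 [ 0.36  0.2 ]
 [-1.1   0.39]]
[ 0.51521543 -0.16385636 -0.01893592  0.14960313  0.01383383  0.01416367] -1.0849480259289757
[[ 0.7  -0.87]
 [-0.27 -0.34]
 [ 0.43 -0.85]
 [ 0.08 -0.19]
 [ 0.45 -0.31]
 [-0.47  0.1 ]
 [-0.47 -0.06]
 [-0.88  0.17]]
[ 0.51521543 -0.16385636 -0.01893592  0.14960313  0.01383383  0.01416367]
[ 0.58990483 -0.18894854  0.012     ]
[ 0.48600726 -0.18935113  0.012     ]
[ 0.48636092 -0.13554018  0.012     ]
[ 0.58977466 -0.13526126  0.012     ]
[ 0.58865047 -0.13786935  0.012     ]
[ 0.48467885 -0.13780996  0.012     ]
[ 0.48440319 -0.19188474  0.012     ]
obj
a? [0.66579065 0.00601558 0.025     ]
b [0.68941615 0.07686489 0.025     ]
c [0.68682713 0.13578417 0.025     ]
knob [0.4229427  0.00644255 0.025     ]
```

```bash
cat >> h.py <<'E'
def plan(pos,psi_deg):
    from workcell import telemetry
    from scipy.spatial.transform import Rotation as R
    s=telemetry.observe(); M=s["orientation"]; p=np.radians(psi_deg)
    y=np.array([np.cos(p),np.sin(p),0]); z=np.array([0,0,-1.]); D=np.column_stack([np.cross(y,z),y,z])
    d=M.T@(np.array(pos)-s["ee_pos"]); r=R.from_matrix(M.T@D).as_rotvec()
    print("t",round(float(s["time_s"]),2),"ee",s["ee_pos"].round(4),"psi",np.degrees(np.arctan2(M[1,1],M[0,1])).round(2),"F",s["ft_force"].round(2),"w",round(float(s["width"]),4),"q6",s["joint_positions"][5].round(3))
    print("shift",d.round(4),"rot",r.round(4))
E
python3 -c "
from h import *
plan([.479,.1957,.20],29.4)"
```

```text
t 0.1 ee [0.2806 0.5859 0.2011] psi 64.4 F [ 0.22 -0.14 -0.01] w 0.0856 q6 -0.047
shift [-0.3475 -0.2661  0.0014] rot [-1.100e-03  3.000e-04  6.109e-01]
```

>>> arm_command:
  rows:
    - [-0.3475,-0.266,0.001,0,0,0.611]
    - [-0.3475,-0.266,0.001,0,0,0.611]
    - [-0.3475,-0.266,0.001,0,0,0.611]
    - [-0.3475,-0.266,0.001,0,0,0.611]
    - [-0.3475,-0.266,0.001,0,0,0.611]
    - [-0.3475,-0.266,0.001,0,0,0.611]
    - [-0.3475,-0.266,0.001,0,0,0.611]
    - [-0.3475,-0.266,0.001,0,0,0.611]
  grip: 0

```text
time_s: 0.77
ee_pos: [0.4323, 0.2872, 0.2008]
orientation: [[-0.491, 0.871, -0.0], [0.871, 0.491, -0.0], [0.0, -0.0, -1.0]]
ft_force: [1.4, -0.2, -0.0]
width: 0.0855
```

```bash
python3 -c "
from h import *
plan([.479,.1957,.20],29.4)"
```

```text
t 0.77 ee [0.4323 0.2872 0.2008] psi 29.4 F [ 1.43 -0.25 -0.04] w 0.0855 q6 0.015
shift [-0.1026 -0.0042  0.0008] rot [-0.0002 -0.      0.    ]
```

>>> arm_command:
  rows:
    - [-0.09,-0.004,0.001,0,0,0]
    - [-0.09,-0.004,0.001,0,0,0]
    - [-0.09,-0.004,0.001,0,0,0]
    - [-0.09,-0.004,0.001,0,0,0]
    - [-0.09,-0.004,0.001,0,0,0]

```text
time_s: 1.18
ee_pos: [0.4726, 0.2085, 0.1997]
orientation: [[-0.489, 0.872, -0.001], [0.872, 0.489, 0.0], [0.0, -0.0, -1.0]]
ft_force: [0.2, 0.9, -0.1]
width: 0.0856
```

```bash
python3 -c "
from h import *
from workcell import capture
plan([.479,.1957,.097],29.4)
for n in ('side','top'):
    pickle.dump(capture(n),open(n+'1.pkl','wb'))
crop('side1',260,260,140,140,5,'pics/s1.png');crop('top1',100,190,130,110,5,'pics/t1.png')
"
```

```text
t 1.18 ee [0.4726 0.2085 0.1997] psi 29.29 F [ 0.22  0.93 -0.05] w 0.0856 q6 -0.155
shift [-0.0144 -0.0006  0.1027] rot [-0.0005 -0.0003 -0.0019]
```

View pics/s1.png

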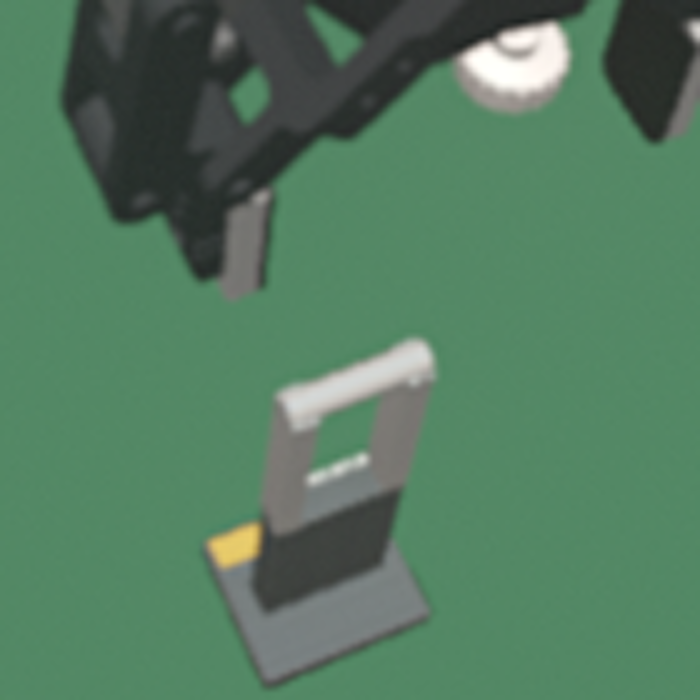

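View pics/t1.png

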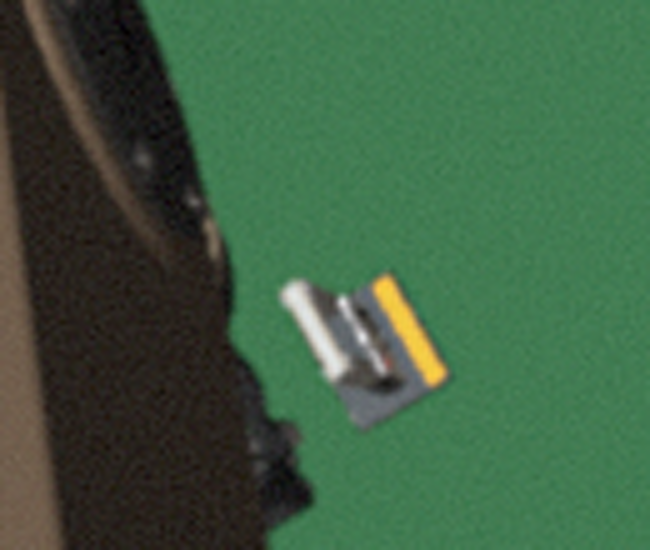

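>>> arm_command:
  rows:
    - [-0.0145,-0.0005,0.02,0,0,0]
    - [-0.0145,-0.0005,0.05,0,0,0]
    - [-0.0145,-0.0005,0.08,0,0,0]
    - [-0.0145,-0.0005,0.1,0,0,0]
    - [-0.0145,-0.0005,0.1025,0,0,0]
    - [-0.0145,-0.0005,0.1025,0,0,0]
    - [-0.0145,-0.0005,0.1025,0,0,0]

```text
time_s: 1.87
ee_pos: [0.4795, 0.1969, 0.0983]
orientation: [[-0.492, 0.871, 0.001], [0.871, 0.492, 0.0], [-0.0, 0.001, -1.0]]
ft_force: [0.4, 0.1, -0.4]
width: 0.0853
```

```bash
python3 -c "
from h import *
from workcell import capture
plan([.479,.1957,.097],29.4)
for n in ('side','top'):
    pickle.dump(capture(n),open(n+'1.pkl','wb'))
crop('side1',260,260,140,140,5,'pics/s2.png');crop('top1',100,190,130,110,5,'pics/t2.png')
"
```

```text
t 1.87 ee [0.4795 0.1969 0.0983] psi 29.47 F [ 0.37  0.05 -0.41] w 0.0853 q6 -0.183
shift [-0.0007 -0.001   0.0013] rot [0.0006 0.0001 0.0012]
```

View pics/s2.png

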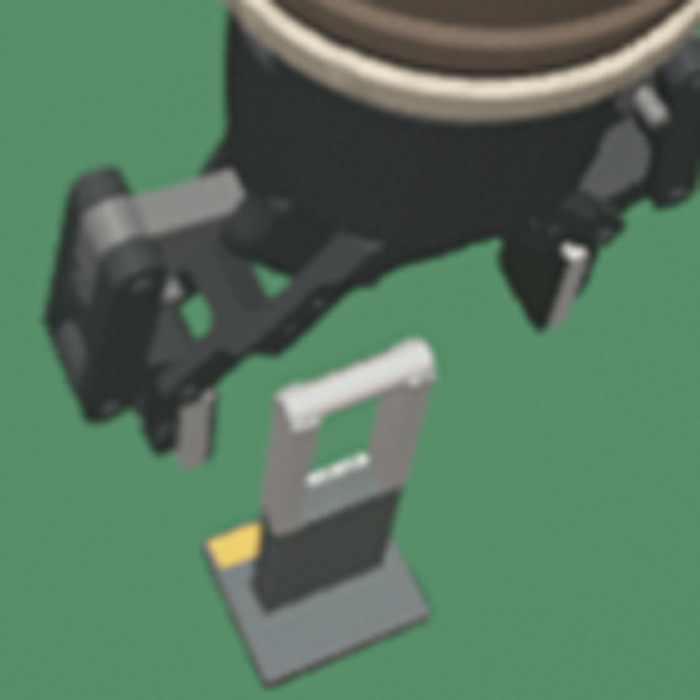

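```bash
python3 -c "
from h import *
S=load('side1')
from workcell import telemetry
s=telemetry.observe();M=s['orientation']
for sy in (1,-1):
  for x in (-.011,.011):
    for z in (-.013,-.033):
      P=s['ee_pos']+M@np.array([x,sy*.0427,z]); print(sy,x,z,((proj(S,P)[0]-[260,260])*5).round())
for P in ([.479,.1957,.128],[.479,.1957,.008]): print(((proj(S,P)[0]-[260,260])*5).round())
"
```

```text
1 -0.011 -0.013 [167. 432.]
1 -0.011 -0.033 [170. 395.]
1 0.011 -0.013 [203. 512.]
1 0.011 -0.033 [207. 477.]
-1 -0.011 -0.013 [475. 315.]
-1 -0.011 -0.033 [487. 276.]
-1 0.011 -0.013 [517. 388.]
-1 0.011 -0.033 [530. 351.]
[355. 377.]
[315. 571.]
```

View pics/t2.png

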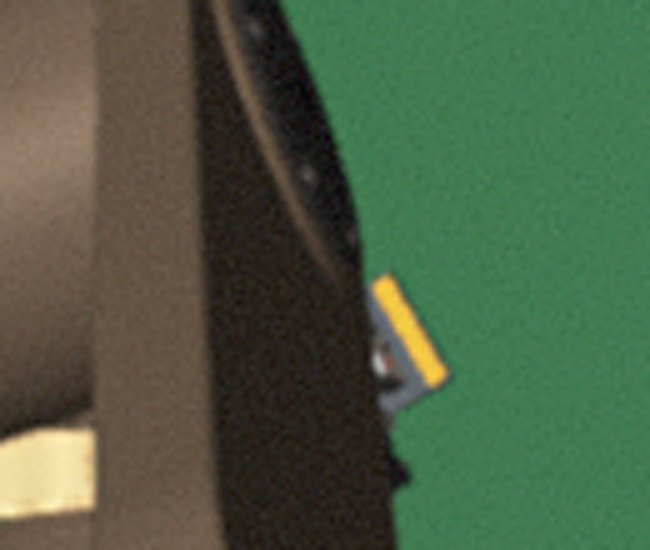

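```bash
python3 -c "
from h import *
S=load('side1')
from workcell import telemetry
s=telemetry.observe();M=s['orientation']
for x,y,z in [(.038,.0425,-.073),(.038,-.0425,-.073),(.038,0,-.073),(.0425,.038,-.073),(.0425,-.038,-.073),(0,.0575,-.04),(0,.0575,-.02)]:
      P=s['ee_pos']+M@np.array([x,y,z]); print(x,y,z,((proj(S,P)[0]-[260,260])*5).round())
T=S['world_to_cam'];print(-T[:3,:3].T@T[:3,3])
"; python3 -c "
import sys;sys.path.insert(0,'.')
from h import *
import os;os.chdir('.')
crop('side1',180,150,250,220,3,'pics/s2b.png')"
```

```text
0.038 0.0425 -0.073 [267. 509.]
0.038 -0.0425 -0.073 [617. 369.]
0.038 0 -0.073 [447. 438.]
0.0425 0.038 -0.073 [295. 520.]
0.0425 -0.038 -0.073 [610. 394.]
0 0.0575 -0.04 [130. 444.]
0 0.0575 -0.02 [129. 481.]
[0.50912361 0.43595968 0.59745152]
```

View pics/s2b.png

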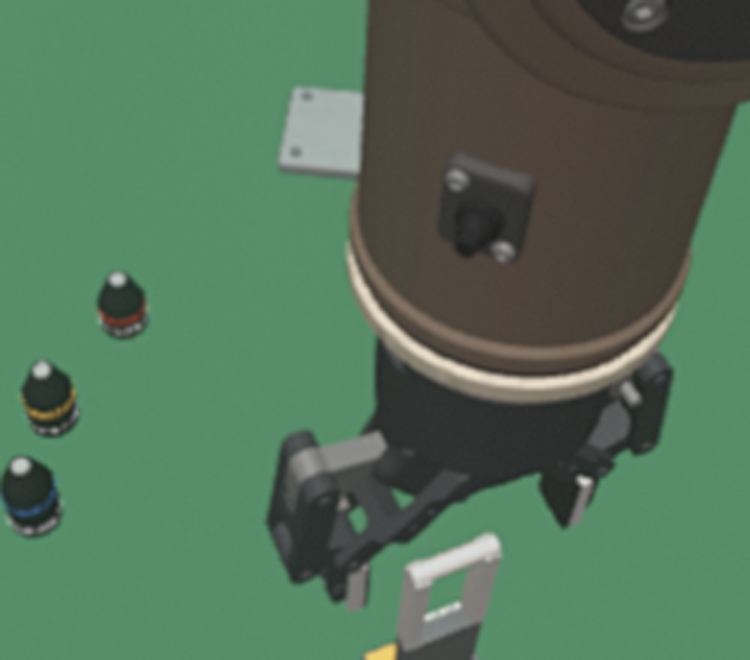

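```bash
python3 -c "
from h import *
S=load('top1')
from workcell import telemetry
s=telemetry.observe();M=s['orientation']
for x,y,z in [(-.011,-.057,-.04),(.011,-.057,-.04),(-.011,.057,-.04),(.038,-.0425,-.073),(-.038,-.0425,-.073),(-.038,.0425,-.073),(-.038,-.0425,-.15),(-.038,.0425,-.15)]:
      P=s['ee_pos']+M@np.array([x,y,z]); print(x,y,z,((proj(S,P)[0]-[100,190])*5).round())
T=S['world_to_cam'];print(-T[:3,:3].T@T[:3,3])
"
```

```text
-0.011 -0.057 -0.04 [406. 440.]
0.011 -0.057 -0.04 [354. 472.]
-0.011 0.057 -0.04 [254. 173.]
0.038 -0.0425 -0.073 [249. 474.]
-0.038 -0.0425 -0.073 [437. 362.]
-0.038 0.0425 -0.073 [319. 157.]
-0.038 -0.0425 -0.15 [400. 349.]
-0.038 0.0425 -0.15 [272. 126.]
[4.04331456e-01 2.25111979e-04 1.09463539e+00]
```

>>> arm_command:
  rows:
    - [0,0,-0.04,0,0,0]
    - [0,0,-0.08,0,0,0]
    - [0,0,-0.08,0,0,0]
    - [0,0,-0.08,0,0,0]
    - [0,0,-0.08,0,0,0]

```text
time_s: 2.38
ee_pos: [0.4797, 0.1961, 0.1785]
orientation: [[-0.491, 0.871, 0.002], [0.871, 0.491, 0.001], [-0.0, 0.002, -1.0]]
ft_force: [-0.5, -0.0, -0.3]
width: 0.0854
```

>>> arm_command:
  rows:
    - [0,0,0,0,0,0]
    - [0,0,0,0,0,0]
    - [0,0,0,0,0,0]
    - [0,0,0,0,0,0]
    - [0,0,0,0,0,0]
    - [0,0,0,0,0,0]
    - [0,0,0,0,0,0]
    - [0,0,0,0,0,0]
  grip: 1

```text
time_s: 3.05
ee_pos: [0.4793, 0.1958, 0.1774]
orientation: [[-0.491, 0.871, -0.0], [0.871, 0.491, -0.0], [0.0, -0.0, -1.0]]
ft_force: [0.8, 0.3, -0.4]
width: -0.0001
```

```bash
python3 -c "
from h import *
from workcell import capture,telemetry
plan([.479,.1957,.097],29.4)
for n in ('side','top'):
    pickle.dump(capture(n),open(n+'1.pkl','wb'))
crop('side1',260,220,140,140,5,'pics/s3.png')
s=telemetry.observe();M=s['orientation'];S=load('side1')
for x,y,z in [(0,0,0),(.011,0,0),(-.011,0,0),(.011,0,-.019)]:
      P=s['ee_pos']+M@np.array([x,y,z]); print(x,y,z,((proj(S,P)[0]-[260,220])*5).round())
"
```

```text
t 3.05 ee [0.4793 0.1958 0.1774] psi 29.39 F [ 0.76  0.28 -0.42] w -0.0001 q6 -0.184
shift [ 0.     -0.0003  0.0804] rot [-0.0002 -0.     -0.0001]
0 0 0 [374. 476.]
0.011 0 0 [396. 517.]
-0.011 0 0 [352. 436.]
0.011 0 -0.019 [406. 474.]
```

View pics/s3.png

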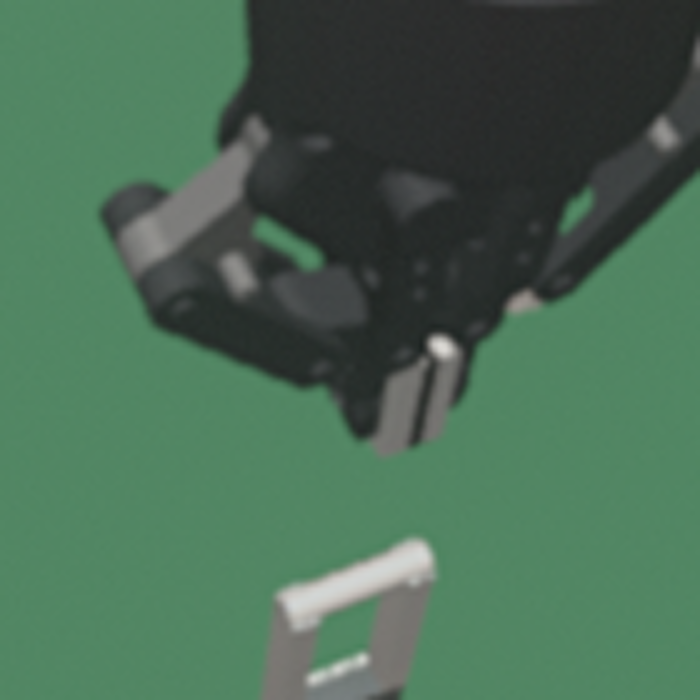

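```bash
python3 -c "
from h import *
from workcell import telemetry
crop('top1',90,180,140,120,5,'pics/t3.png')
s=telemetry.observe();M=s['orientation'];S=load('top1')
for x,y,z in [(0,0,0),(.011,0,0),(-.011,0,0),(0,0,-.03)]:
      P=s['ee_pos']+M@np.array([x,y,z]); print(x,y,z,((proj(S,P)[0]-[90,180])*5).round())
"
```

```text
0 0 0 [333. 365.]
0.011 0 0 [306. 381.]
-0.011 0 0 [360. 349.]
0 0 -0.03 [314. 358.]
```

View pics/t3.png

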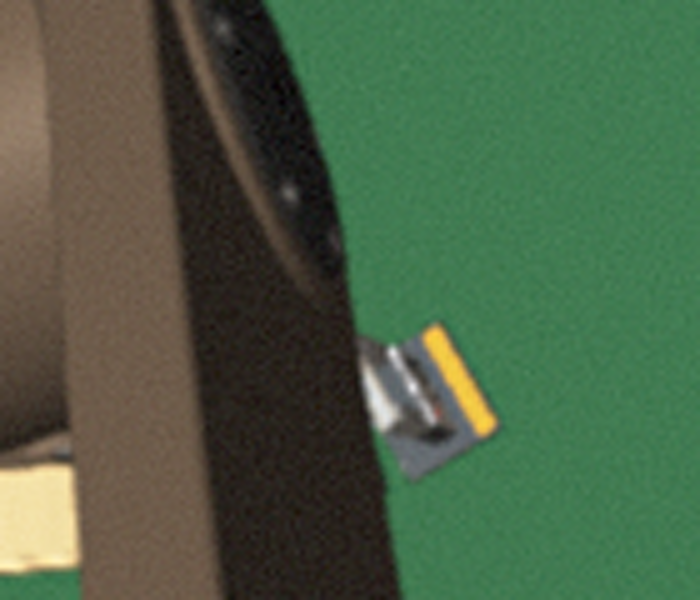

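```bash
python3 -c "
from h import *
plan([.46,-.04,.18],29.4)"
```

```text
t 3.15 ee [0.4794 0.1958 0.1774] psi 29.39 F [-0.28  0.56  0.53] w 0.0002 q6 -0.184
shift [-0.196  -0.1326 -0.0026] rot [-0.      0.     -0.0002]
```

>>> arm_command:
  rows:
    - [-0.05,-0.034,0,0,0,0]
    - [-0.1,-0.068,0,0,0,0]
    - [-0.15,-0.1,0,0,0,0]
    - [-0.196,-0.133,0,0,0,0]
    - [-0.196,-0.133,0,0,0,0]
    - [-0.196,-0.133,0,0,0,0]
    - [-0.196,-0.133,0,0,0,0]
    - [-0.196,-0.133,0,0,0,0]

```text
time_s: 3.82
ee_pos: [0.4596, -0.0415, 0.1776]
orientation: [[-0.488, 0.873, 0.0], [0.873, 0.488, -0.0], [-0.0, 0.0, -1.0]]
ft_force: [-0.6, 0.4, 0.1]
width: 0.0002
```

```bash
python3 -c "
from h import *
from workcell import capture,telemetry
plan([.46,-.04,.18],29.4)
for n in ('side','top'):
    pickle.dump(capture(n),open(n+'2.pkl','wb'))
s=telemetry.observe();M=s['orientation']
S=load('side2')
for n,u,v,k in (('side',0,0,1),('top',0,0,1)):
  S=load(n+'2'); cv2.imwrite(f'pics/{n}4.png',S['image'][:,:,::-1])
  for x,y,z in [(0,0,0),(.011,0,0),(-.011,0,0),(.011,0,-.03)]:
      P=s['ee_pos']+M@np.array([x,y,z]); print(n,x,y,z,proj(S,P)[0].round(1))
"
```

```text
t 3.82 ee [ 0.4596 -0.0415  0.1776] psi 29.2 F [-0.58  0.42  0.11] w 0.0002 q6 -0.666
shift [ 0.0011  0.0011 -0.0024] rot [ 0.0003  0.0001 -0.0034]
side 0 0 0 [355.7 176.1]
side 0.011 0 0 [359.3 180.8]
side -0.011 0 0 [352.2 171.5]
side 0.011 0 -0.03 [362.2 165.2]
top 0 0 0 [291.3 260.5]
top 0.011 0 0 [286.  263.7]
top -0.011 0 0 [296.7 257.2]
top 0.011 0 -0.03 [286.5 262.7]
```

View pics/side4.png

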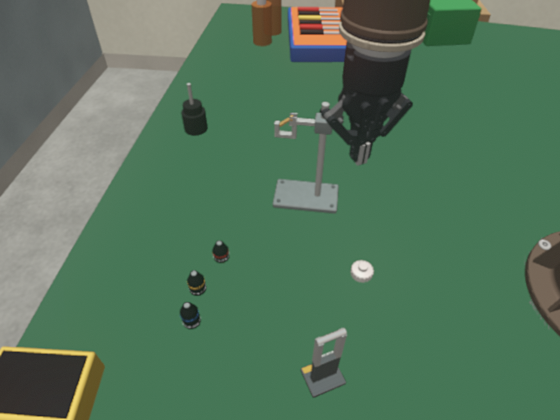

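View pics/top4.png

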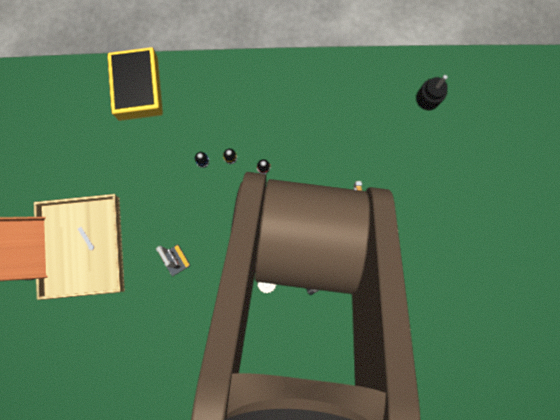

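```bash
python3 -c "
from h import *
crop('side2',310,70,110,110,6,'pics/s5.png')"
```

View pics/s5.png

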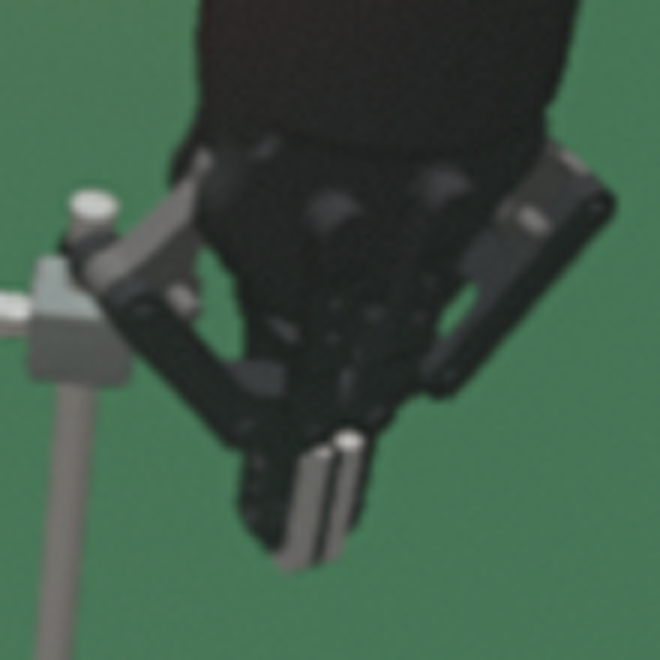

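```bash
python3 -c "
from h import *
S=load('side2')
y=np.array([.872,.49,0]);x=np.array([-.49,.872,0]);
obs=[(np.array([.4794,.1958,.1774]),(342.5,309.4)),(np.array([.4596,-.0415,.1776]),(362.1,163.2))]
def res(d):
  r=[]
  for p,uv in obs: r+=list(proj(S,p+.011*x+d)[0]-uv)
  return np.array(r)
r=least_squares(res,[0,0,0]);print(r.x,r.fun,r.x@x,r.x@y)
for dz in (0,.02,.03,.04):
  r=least_squares(lambda q:np.r_[res([q[0],q[1],dz])],[0,0]);print(dz,r.x,r.fun)
"
```

```text
[0.00038758 0.00187865 0.03371146] [-0.24723956 -0.03522524  0.33691942  0.04508881] 0.0014482645123547978 0.0012585069410456452
0 [-0.00311083 -0.02301769] [ 0.3371294  -3.79004361 -0.51771054  6.70107708]
0.02 [-0.00103124 -0.00818617] [-2.66036834e-03 -1.59564634e+00 -2.71307375e-02  2.88729226e+00]
0.03 [ 4.11493551e-06 -8.37003130e-04] [-0.18007829 -0.46207586  0.23600468  0.83394478]
0.04 [0.00103628 0.00646463] [-0.36268336  0.69552751  0.51210441 -1.32611518]
```

>>> arm_command:
  rows:
    - [0,0,0.03,0,0,0]
    - [0,0,0.06,0,0,0]
    - [0,0,0.09,0,0,0]
    - [0,0,0.12,0,0,0]
    - [0,0,0.15,0,0,0]
    - [0,0,0.165,0,0,0]
    - [0,0,0.165,0,0,0]
    - [0,0,0.165,0,0,0]

```text
time_s: 4.58
ee_pos: [0.4592, -0.0391, 0.0121]
orientation: [[-0.492, 0.87, -0.002], [0.87, 0.492, 0.0], [0.001, -0.002, -1.0]]
ft_force: [-1.0, -0.4, 0.3]
width: 0.0004
```

>>> arm_command:
  rows:
    - [0,0,0.003,0,0,0]
    - [0,0,0.006,0,0,0]
    - [0,0,0.006,0,0,0]

```text
time_s: 4.83
ee_pos: [0.4603, -0.0401, 0.007]
orientation: [[-0.491, 0.871, 0.002], [0.871, 0.491, -0.0], [-0.001, 0.001, -1.0]]
ft_force: [-0.5, -0.2, -0.2]
width: -0.0003
```

>>> arm_command:
  rows:
    - [0,0,0.002,0,0,0]
    - [0,0,0.004,0,0,0]
    - [0,0,0.004,0,0,0]

```text
time_s: 5.08
ee_pos: [0.4597, -0.0403, 0.0025]
orientation: [[-0.491, 0.871, 0.0], [0.871, 0.491, -0.0], [-0.0, 0.0, -1.0]]
ft_force: [0.4, -0.7, 0.1]
width: 0.0001
```

>>> arm_command:
  rows:
    - [0,0,0.001,0,0,0]
    - [0,0,0.002,0,0,0]
    - [0,0,0.002,0,0,0]

```text
time_s: 5.33
ee_pos: [0.4596, -0.0402, 0.0003]
orientation: [[-0.491, 0.871, -0.0], [0.871, 0.491, 0.0], [0.0, -0.0, -1.0]]
ft_force: [0.1, 0.5, -0.5]
width: -0.0004
```

>>> arm_command:
  rows:
    - [0,0,0.001,0,0,0]
    - [0,0,0.002,0,0,0]
    - [0,0,0.002,0,0,0]

```text
time_s: 5.58
ee_pos: [0.4596, -0.0402, -0.0017]
orientation: [[-0.491, 0.871, -0.0], [0.871, 0.491, 0.0], [0.0, -0.0, -1.0]]
ft_force: [-0.1, -0.2, -0.1]
width: -0.0
```

```bash
python3 -c "
from h import *
from workcell import capture,telemetry
plan([.46,-.04,.18],29.4)
pickle.dump(capture('side'),open('side3.pkl','wb'))
crop('side3',310,170,110,100,6,'pics/s6.png')"
```

```text
t 5.58 ee [ 0.4596 -0.0402 -0.0017] psi 29.39 F [-0.09 -0.17 -0.1 ] w -0.0 q6 -0.666
shift [-0.      0.0004 -0.1817] rot [-0.0001 -0.0001 -0.0002]
```

View pics/s6.png

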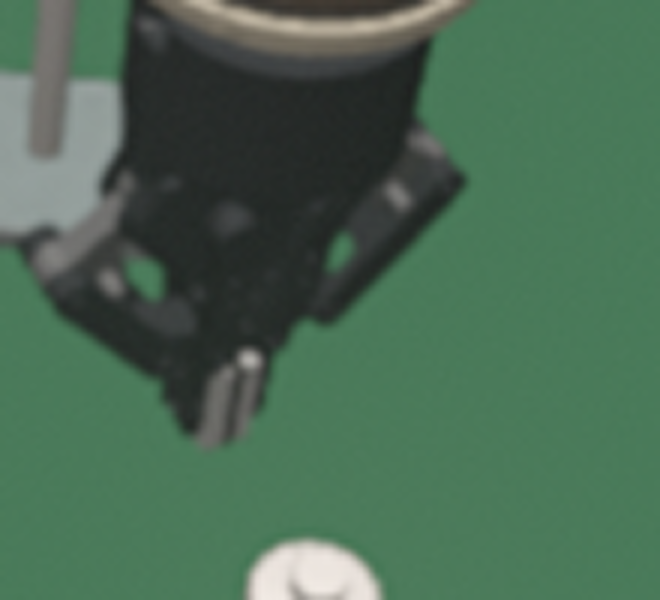

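>>> arm_command:
  rows:
    - [0,0,-0.04,0,0,0]
    - [0,0,-0.08,0,0,0]
    - [0,0,-0.12,0,0,0]
    - [0,0,-0.16,0,0,0]
    - [0.05,0.03,-0.162,0,0,0]
    - [0.1,0.067,-0.162,0,0,0]
    - [0.15,0.1,-0.162,0,0,0]
    - [0.196,0.133,-0.162,0,0,0]
  grip: 0

```text
time_s: 6.3
ee_pos: [0.4725, 0.1275, 0.161]
orientation: [[-0.49, 0.872, 0.001], [0.872, 0.49, 0.0], [-0.0, 0.001, -1.0]]
ft_force: [1.6, -0.5, 0.0]
width: 0.0853
```

>>> arm_command:
  rows:
    - [0,0,0,0,0,0]
    - [0,0,0,0,0,0]
    - [0,0,0,0,0,0]

```text
time_s: 6.55
ee_pos: [0.4722, 0.1259, 0.1602]
orientation: [[-0.492, 0.871, -0.001], [0.871, 0.492, -0.0], [0.0, -0.001, -1.0]]
ft_force: [0.4, -0.8, -0.2]
width: 0.0855
```

```bash
python3 -c "
from h import *
plan([.479,.195,.065],29.4)"
```

```text
t 6.55 ee [0.4722 0.1259 0.1602] psi 29.47 F [ 0.43 -0.82 -0.22] w 0.0855 q6 -0.316
shift [0.0568 0.04   0.0951] rot [-0.0006 -0.      0.0012]
```

>>> arm_command:
  rows:
    - [0.028,0.02,0,0,0,0]
    - [0.057,0.04,0.005,0,0,0]
    - [0.057,0.04,0.03,0,0,0]
    - [0.057,0.04,0.06,0,0,0]
    - [0.057,0.04,0.08,0,0,0]
    - [0.057,0.04,0.095,0,0,0]
    - [0.057,0.04,0.095,0,0,0]
    - [0.057,0.04,0.095,0,0,0]

```text
time_s: 7.22
ee_pos: [0.4791, 0.1937, 0.065]
orientation: [[-0.489, 0.872, -0.002], [0.872, 0.489, -0.001], [0.0, -0.002, -1.0]]
ft_force: [-0.0, -0.2, 0.8]
width: 0.0853
```

```bash
python3 -c "
from h import *
from workcell import capture,telemetry
plan([.479,.195,.065],29.4)
for n in ('side','top'): pickle.dump(capture(n),open(n+'1.pkl','wb'))
crop('side1',260,260,140,140,5,'pics/s7.png');crop('top1',100,190,130,110,5,'pics/t7.png')
"
```

```text
t 7.22 ee [0.4791 0.1937 0.065 ] psi 29.29 F [-0.03 -0.16  0.8 ] w 0.0853 q6 -0.185
shift [0.0012 0.0005 0.    ] rot [-0.002  -0.0003 -0.002 ]
```

View pics/s7.png

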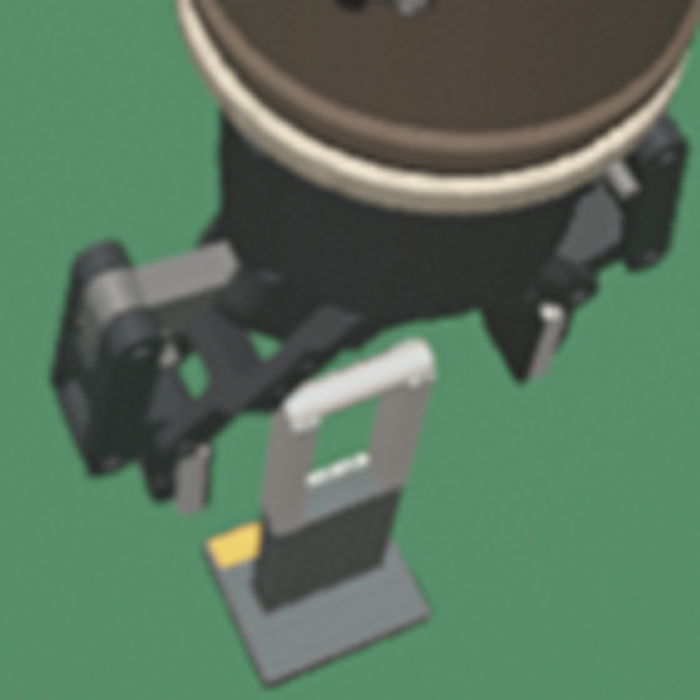

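>>> arm_command:
  rows:
    - [0,0,0,0,0,0]
    - [0,0,0,0,0,0]
    - [0,0,0,0,0,0]
    - [0,0,0,0,0,0]
    - [0,0,0,0,0,0]
    - [0,0,0,0,0,0]
    - [0,0,0,0,0,0]
    - [0,0,0,0,0,0]
  grip: 1

```text
time_s: 7.98
ee_pos: [0.4797, 0.1953, 0.066]
orientation: [[-0.491, 0.871, 0.001], [0.871, 0.491, 0.0], [-0.0, 0.001, -1.0]]
ft_force: [-3.1, -1.9, 11.7]
width: 0.037
```

```bash
python3 -c "
from h import *
from workcell import capture,telemetry
plan([.479,.195,.065],29.4)
for n in ('side',): pickle.dump(capture(n),open(n+'1.pkl','wb'))
crop('side1',260,260,140,140,5,'pics/s8.png')
"
```

```text
t 7.98 ee [0.4797 0.1953 0.066 ] psi 29.41 F [-3.09 -1.94 11.72] w 0.037 q6 -0.185
shift [ 0.0001 -0.0008  0.001 ] rot [0.0008 0.0002 0.0002]
```

View pics/s8.png

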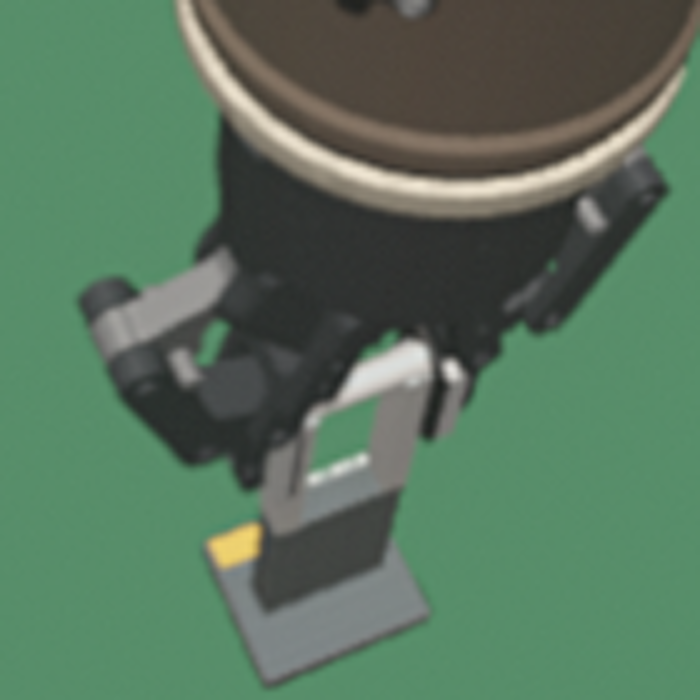

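>>> arm_command:
  rows:
    - [0,0,-0.01,0,0,0]
    - [0,0,-0.03,0,0,0]
    - [0,0,-0.06,0,0,0]
    - [0,0,-0.085,0,0,0]
    - [0,0,-0.085,0,0,0]
    - [0,0,-0.085,0,0,0]

```text
time_s: 8.53
ee_pos: [0.4803, 0.1955, 0.152]
orientation: [[-0.491, 0.871, 0.003], [0.871, 0.491, 0.001], [-0.001, 0.003, -1.0]]
ft_force: [-0.1, 0.5, -2.2]
width: 0.0372
```

```bash
python3 -c "
from h import *
plan([.66,-.165,.15],90)"
```

```text
t 8.53 ee [0.4803 0.1955 0.152 ] psi 29.4 F [-0.1   0.47 -2.24] w 0.0372 q6 -0.185
shift [-0.4023 -0.0205  0.0021] rot [ 0.0024  0.0021 -1.0576]
```

>>> arm_command:
  rows:
    - [-0.03,-0.0015,0,0,0,-0.1]
    - [-0.06,-0.003,0,0,0,-0.2]
    - [-0.09,-0.0045,0,0,0,-0.3]
    - [-0.12,-0.006,0,0,0,-0.4]
    - [-0.15,-0.0075,0,0,0,-0.5]
    - [-0.18,-0.009,0,0,0,-0.6]
    - [-0.21,-0.0105,0,0,0,-0.7]
    - [-0.24,-0.012,0,0,0,-0.8]

```text
time_s: 9.2
ee_pos: [0.5863, -0.0212, 0.1491]
orientation: [[-0.968, 0.25, -0.002], [0.25, 0.968, 0.0], [0.002, -0.0, -1.0]]
ft_force: [-0.0, -0.3, -2.8]
width: 0.0371
```

```bash
python3 -c "
from h import *
plan([.66,-.165,.14],90)"
```

```text
t 9.2 ee [ 0.5863 -0.0212  0.1491] psi 75.51 F [-0.03 -0.31 -2.78] w 0.0371 q6 -1.406
shift [-0.1073 -0.1208  0.0089] rot [-1.000e-04 -2.200e-03 -2.529e-01]
```

>>> arm_command:
  rows:
    - [-0.03,-0.02,0.002,0,0,-0.08]
    - [-0.06,-0.045,0.004,0,0,-0.16]
    - [-0.09,-0.07,0.006,0,0,-0.25]
    - [-0.107,-0.1,0.009,0,0,-0.25]
    - [-0.107,-0.12,0.009,0,0,-0.25]
    - [-0.107,-0.12,0.009,0,0,-0.25]
    - [-0.107,-0.12,0.009,0,0,-0.25]
    - [-0.107,-0.12,0.009,0,0,-0.25]

```text
time_s: 9.87
ee_pos: [0.6589, -0.1625, 0.1403]
orientation: [[-1.0, 0.008, -0.002], [0.008, 1.0, 0.001], [0.002, 0.001, -1.0]]
ft_force: [-0.2, -0.1, -2.5]
width: 0.0372
```

```bash
python3 -c "
from h import *
from workcell import capture
plan([.66,-.165,.14],90)
for n in ('side','top'):
  c=capture(n); pickle.dump(c,open(n+'1.pkl','wb')); cv2.imwrite(f'pics/{n}9.png',c['image'][:,:,::-1])
crop('side1',180,40,170,170,4,'pics/s9.png');crop('top1',280,100,170,150,4,'pics/t9.png')
"
```

```text
t 9.87 ee [ 0.6589 -0.1625  0.1403] psi 89.53 F [-0.25 -0.14 -2.46] w 0.0372 q6 -1.849
shift [-0.0011 -0.0025  0.0003] rot [ 0.0008 -0.0017 -0.0081]
```

View pics/s9.png

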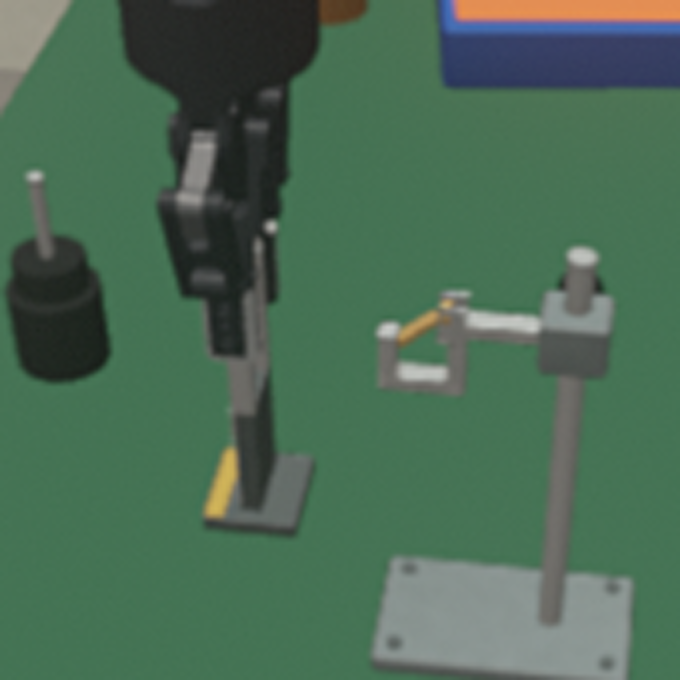

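View pics/t9.png

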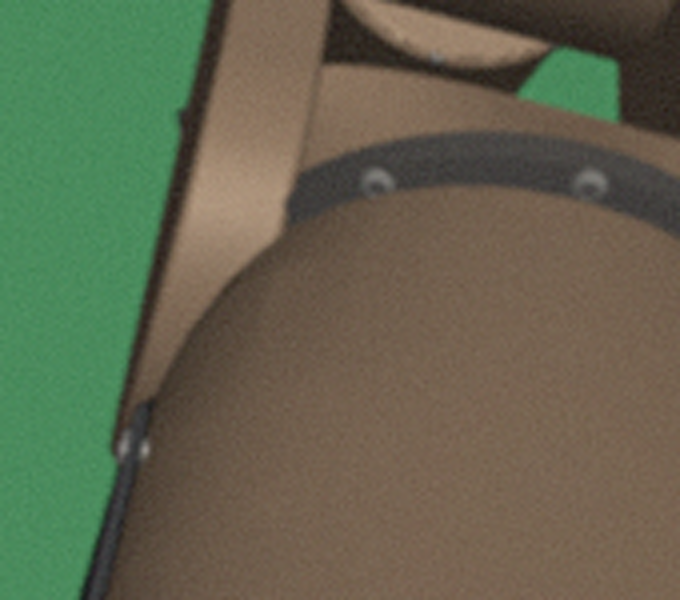

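```bash
python3 -c "
from h import *
crop('side1',225,110,40,70,11,'pics/s9b.png');crop('side1',265,105,70,40,11,'pics/s9c.png')
"
```

```text
(no output)
```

View pics/s9b.png

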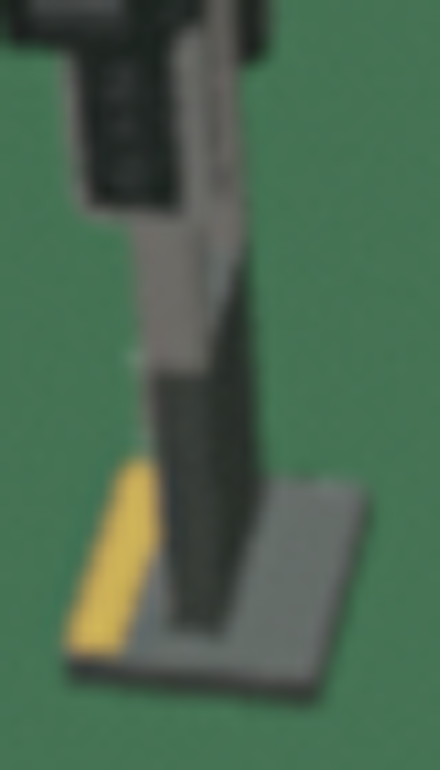

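View pics/s9c.png

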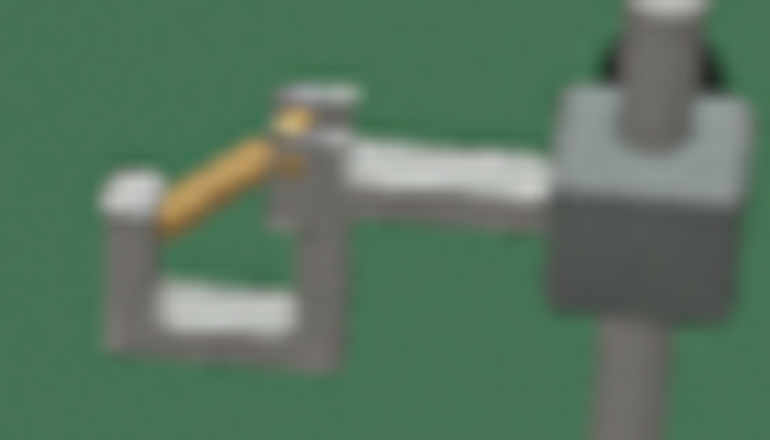

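```bash
cat > fit1.py <<'E'
from fit0 import *
print('=====')
S1=load('side1')
def c11(u0,v0): return lambda *p:(S1,px(p,11,u0,v0))
a=c11(225,110);b=c11(265,105)
gg=[(a(65,655),(.022,.026,.008)),(a(318,682),(-.022,.026,.008)),(a(368,485),(-.022,-.026,.008)),(a(128,460),(.022,-.026,.008)),
(a(172,630),(.005,.019,.008)),(a(222,635),(-.005,.019,.008)),(a(150,372),(.005,.019,.066)),(a(207,372),(-.005,.019,.066))]
gg=[(o,(lambda P:(lambda x:(P[0],P[1],P[2]+x[3])))(P)) for o,P in gg]
print('gauge');x=fit(gg,[.66,-.165,0,.07],4)
print('gauge fixed z .0743, y -.162')
hh=h+[(b(105,352),lambda x:(.084,.005,x[3]-.004)),(b(102,210),lambda x:(.084,.005,x[3]+.025)),(b(160,215),lambda x:(.076,.005,x[3]+.025)),(b(158,332),lambda x:(.076,.005,x[3]+.004)),(b(298,340),lambda x:(.054,.005,x[3]+.004))]
print('hanger');x=fit(hh,[.515,-.164,0,.155,.014,.014],6)
E
python3 fit1.py | sed -n '/=====/,$p'
```

```text
=====
gauge
[ 0.66179212 -0.17853744 -0.0016472   0.05856253] -0.09437787802144766
[[ 0.08 -0.28]
 [-0.18 -0.59]
 [ 0.04  0.03]
 [ 0.05  0.33]
 [-0.15  0.41]
 [ 0.45  0.44]
 [-0.25 -0.39]
 [-0.02  0.09]]
gauge fixed z .0743, y -.162
hanger
[ 0.51561147 -0.16394884 -0.02047012  0.14805119  0.01365285  0.01418719] -1.1728514735276907
[[ 0.46 -0.92]
 [-0.23 -0.57]
 [ 0.24 -0.9 ]
 [ 0.04 -0.22]
 [ 0.24  0.35]
 [-0.57  0.09]
 [-0.57 -0.05]
 [-1.1   0.8 ]
 [ 0.5   0.5 ]
 [ 0.66 -0.24]
 [-0.02 -0.25]
 [ 0.15 -0.93]
 [-0.14 -0.42]]
```

```bash
cat >> fit1.py <<'E'
print('+++++')
for z in (.0586,.066,.0743,.082):
    g2=[(o,(lambda P:(lambda x:(P[0],P[1],P[2]+z)))(P([0,0,0,0]))) for o,P in gg]
    print(z); fit(g2,[.66,-.165,0],3)
E
python3 fit1.py | sed -n '/+++++/,$p'
```

```text
+++++
0.0586
[ 0.66178108 -0.17849356 -0.00164149] -0.09405050761509835
[[ 0.08 -0.28]
 [-0.18 -0.59]
 [ 0.04  0.03]
 [ 0.05  0.33]
 [-0.15  0.41]
 [ 0.45  0.44]
 [-0.25 -0.39]
 [-0.02  0.09]]
0.066
[ 6.59601064e-01 -1.69828498e-01 -5.01779206e-04] -0.028749830730420953
[[-0.09 -0.12]
 [-0.02 -0.42]
 [ 0.23 -0.05]
 [-0.06  0.24]
 [-0.18  0.54]
 [ 0.49  0.57]
 [-0.33 -0.63]
 [-0.01 -0.15]]
0.0743
[ 0.65715616 -0.16010986  0.00080413] 0.04607342962064535
[[-0.3   0.06]
 [ 0.17 -0.22]
 [ 0.45 -0.14]
 [-0.2   0.14]
 [-0.23  0.69]
 [ 0.53  0.72]
 [-0.41 -0.9 ]
 [ 0.01 -0.42]]
0.082
[ 0.65488825 -0.15109405  0.00204257] 0.11703083403529548
[[-0.49  0.24]
 [ 0.35 -0.03]
 [ 0.66 -0.22]
 [-0.33  0.04]
 [-0.27  0.83]
 [ 0.57  0.87]
 [-0.49 -1.16]
 [ 0.02 -0.67]]
```

>>> arm_command:
  rows:
    - [0.0,-0.0045,0.006,0,0,0]
    - [0.01,-0.0045,0.013,0,0,0]
    - [0.025,-0.0045,0.013,0,0,0]
    - [0.04,-0.0045,0.013,0,0,0]
    - [0.04,-0.0045,0.013,0,0,0]
    - [0.04,-0.0045,0.013,0,0,0]

```text
time_s: 10.47
ee_pos: [0.6193, -0.1669, 0.1283]
orientation: [[-1.0, 0.007, -0.0], [0.007, 1.0, 0.0], [0.0, 0.0, -1.0]]
ft_force: [0.0, -0.0, -3.0]
width: 0.0367
```

```bash
python3 -c "
from h import *
from workcell import capture
plan([.66,-.165,.14],90)
for n in ('side',):
  c=capture(n); pickle.dump(c,open(n+'1.pkl','wb'))
crop('side1',225,75,110,110,6,'pics/s10.png')
"
```

```text
t 10.47 ee [ 0.6193 -0.1669  0.1283] psi 89.58 F [ 0.03 -0.02 -3.04] w 0.0367 q6 -1.874
shift [-0.0407  0.0022 -0.0117] rot [ 0.     -0.0001 -0.0073]
```

View pics/s10.png

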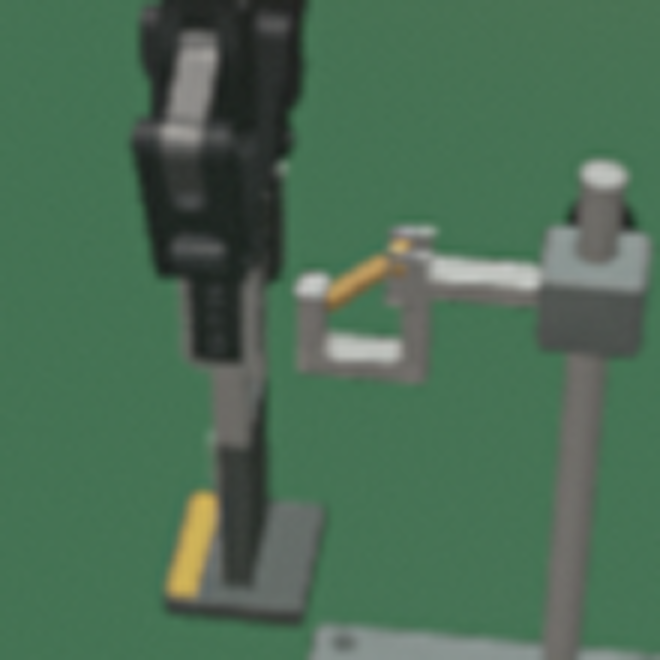

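>>> arm_command:
  rows:
    - [0.01,0,0,0,0,0]
    - [0.02,0.0005,0,0,0,0.007]
    - [0.028,0.001,0,0,0,0.007]
    - [0.033,0.001,0,0,0,0.007]
    - [0.033,0.001,0,0,0,0.007]
    - [0.033,0.001,0,0,0,0.007]
    - [0.033,0.001,0,0,0,0.007]

```text
time_s: 11.1
ee_pos: [0.5871, -0.1662, 0.1285]
orientation: [[-1.0, 0.015, 0.001], [0.015, 1.0, -0.0], [-0.001, -0.0, -1.0]]
ft_force: [-0.0, -0.4, -2.1]
width: 0.0372
```

```bash
python3 -c "
from h import *
from workcell import capture
plan([.66,-.165,.14],90)
for n in ('side',):
  c=capture(n); pickle.dump(c,open(n+'1.pkl','wb'))
crop('side1',245,80,80,110,7,'pics/s11.png')
"
```

```text
t 11.1 ee [ 0.5871 -0.1662  0.1285] psi 89.15 F [-0.02 -0.39 -2.07] w 0.0372 q6 -1.882
shift [-0.0729  0.0023 -0.0114] rot [-0.0002  0.0006 -0.0149]
```

View pics/s11.png

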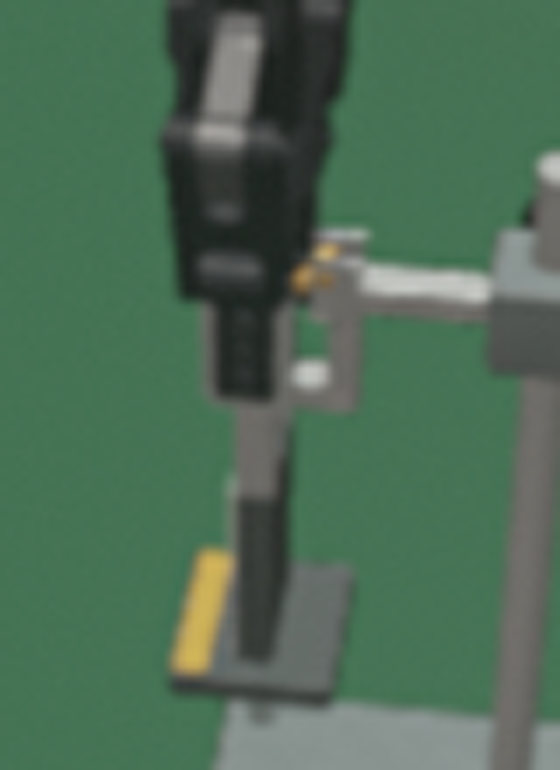

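```bash
cat > fit2.py <<'E'
from fit0 import *
print('+++++')
import sys
S1=load('side1')
a=lambda *p:(S1,px(p,7,245,80))
gg=[(a(172,670),(.022,.026,.008)),(a(330,690),(-.022,.026,.008)),(a(352,568),(-.022,-.026,.008)),(a(203,550),(.022,-.026,.008)),
(a(240,657),(.005,.019,.008)),(a(274,660),(-.005,.019,.008)),(a(238,497),(.005,.019,.066)),(a(278,497),(-.005,.019,.066))]
for z in (.0595,.0625,.0655):
    print(z); fit([(o,(P[0],P[1],P[2]+z)) for o,P in gg],[.59,-.165,0],3)
E
python3 fit2.py | sed -n '/+++++/,$p'
```

```text
+++++
0.0595
[ 0.58601719 -0.16826504 -0.01004052] -0.5752794530332634
[[-0.23  0.38]
 [ 0.54 -0.1 ]
 [ 0.77 -0.54]
 [-0.29 -0.16]
 [-0.4   0.66]
 [ 0.02  0.77]
 [-0.12 -0.83]
 [-0.26 -0.29]]
0.0625
[ 0.5855713  -0.16480566 -0.00977488] -0.5600594728570549
[[-0.3   0.44]
 [ 0.6  -0.03]
 [ 0.84 -0.57]
 [-0.34 -0.2 ]
 [-0.41  0.72]
 [ 0.03  0.83]
 [-0.14 -0.92]
 [-0.25 -0.39]]
0.0655
[ 0.58512543 -0.16134632 -0.00950713] -0.5447183003922235
[[-0.38  0.5 ]
 [ 0.67  0.05]
 [ 0.92 -0.6 ]
 [-0.4  -0.24]
 [-0.43  0.77]
 [ 0.05  0.88]
 [-0.16 -1.02]
 [-0.23 -0.48]]
```

>>> arm_command:
  rows:
    - [0.0015,0,0.002,0,0,0]
    - [0.0015,0,0.004,0,0,0]
    - [0.0015,0,0.006,0,0,0]
    - [0.0015,0,0.008,0,0,0]
    - [0.0015,0,0.008,0,0,0]

```text
time_s: 11.57
ee_pos: [0.5858, -0.1662, 0.1202]
orientation: [[-1.0, 0.015, 0.001], [0.015, 1.0, -0.0], [-0.001, -0.0, -1.0]]
ft_force: [3.9, 0.5, 1.5]
width: 0.0369
```

>>> arm_command:
  rows:
    - [0,0,0.0005,0,0,0]
    - [0,0,0.001,0,0,0]
    - [0,0,0.0015,0,0,0]
    - [0,0,0.002,0,0,0]
    - [0,0,0.002,0,0,0]

```text
time_s: 11.98
ee_pos: [0.5854, -0.1661, 0.1184]
orientation: [[-1.0, 0.015, 0.0], [0.015, 1.0, -0.0], [-0.0, -0.0, -1.0]]
ft_force: [3.3, 0.4, 3.9]
width: 0.0372
```

>>> arm_command:
  rows:
    - [0,0,0.0005,0,0,0]
    - [0,0,0.001,0,0,0]
    - [0,0,0.001,0,0,0]

```text
time_s: 12.23
ee_pos: [0.5853, -0.1661, 0.1173]
orientation: [[-1.0, 0.015, 0.0], [0.015, 1.0, -0.0], [-0.0, -0.0, -1.0]]
ft_force: [4.1, -1.1, 2.5]
width: 0.0371
```

>>> arm_command:
  rows:
    - [0,0,0.0005,0,0,0]
    - [0,0,0.001,0,0,0]
    - [0,0,0.001,0,0,0]

```text
time_s: 12.48
ee_pos: [0.5852, -0.1661, 0.1162]
orientation: [[-1.0, 0.015, 0.0], [0.015, 1.0, -0.0], [-0.0, -0.0, -1.0]]
ft_force: [3.4, -0.0, 2.5]
width: 0.0372
```

>>> arm_command:
  rows:
    - [0,0,0.0007,0,0,0]
    - [0,0,0.0014,0,0,0]
    - [0,0,0.002,0,0,0]
    - [0,0,0.002,0,0,0]

```text
time_s: 12.82
ee_pos: [0.5852, -0.1661, 0.1142]
orientation: [[-1.0, 0.015, -0.0], [0.015, 1.0, -0.0], [0.0, -0.0, -1.0]]
ft_force: [3.5, -1.0, 2.8]
width: 0.0373
```

>>> arm_command:
  rows:
    - [0,0,0.0007,0,0,0]
    - [0,0,0.0014,0,0,0]
    - [0,0,0.002,0,0,0]
    - [0,0,0.002,0,0,0]

```text
time_s: 13.15
ee_pos: [0.5851, -0.166, 0.1122]
orientation: [[-1.0, 0.015, -0.0], [0.015, 1.0, 0.0], [0.0, 0.0, -1.0]]
ft_force: [4.3, -0.1, 2.0]
width: 0.0371
```

>>> arm_command:
  rows:
    - [0,0,0.0007,0,0,0]
    - [0,0,0.0014,0,0,0]
    - [0,0,0.002,0,0,0]
    - [0,0,0.002,0,0,0]

```text
time_s: 13.48
ee_pos: [0.5851, -0.1661, 0.1102]
orientation: [[-1.0, 0.015, -0.0], [0.015, 1.0, 0.0], [0.0, 0.0, -1.0]]
ft_force: [4.2, -0.1, 0.4]
width: 0.0373
```

```bash
python3 -c "
from h import *
from workcell import capture
plan([.66,-.165,.14],90)
for n in ('side',):
  c=capture(n); pickle.dump(c,open(n+'1.pkl','wb'))
crop('side1',245,80,80,110,7,'pics/s12.png')
"
```

```text
t 13.48 ee [ 0.5851 -0.1661  0.1102] psi 89.15 F [ 4.19 -0.14  0.37] w 0.0373 q6 -1.882
shift [-0.0748  0.0022 -0.0298] rot [ 0.     -0.     -0.0148]
```

View pics/s12.png

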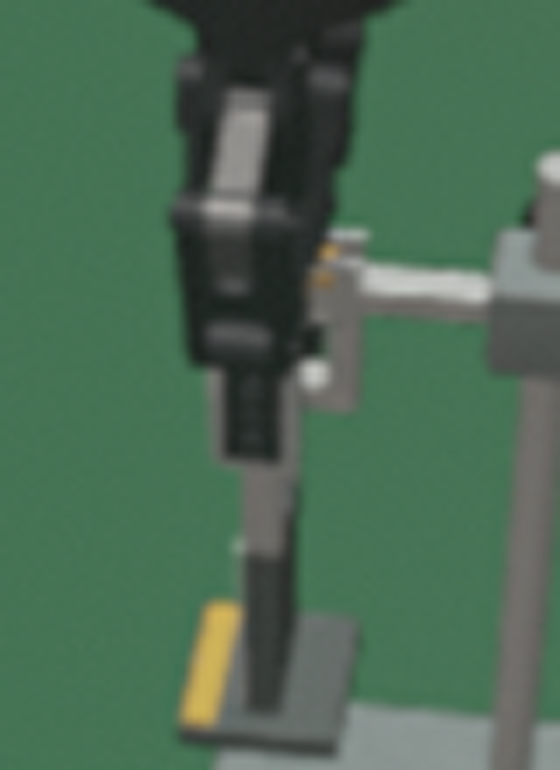

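>>> arm_command:
  rows:
    - [0,0,0.0007,0,0,0]
    - [0,0,0.0014,0,0,0]
    - [0,0,0.002,0,0,0]
    - [0,0,0.002,0,0,0]

```text
time_s: 13.87
ee_pos: [0.5851, -0.1661, 0.1082]
orientation: [[-1.0, 0.015, -0.0], [0.015, 1.0, 0.0], [0.0, 0.0, -1.0]]
ft_force: [4.0, -0.3, 0.8]
width: 0.0371
```

>>> arm_command:
  rows:
    - [0,0,0.0007,0,0,0]
    - [0,0,0.0014,0,0,0]
    - [0,0,0.002,0,0,0]
    - [0,0,0.002,0,0,0]

```text
time_s: 14.2
ee_pos: [0.5851, -0.166, 0.1062]
orientation: [[-1.0, 0.015, -0.0], [0.015, 1.0, 0.0], [0.0, 0.0, -1.0]]
ft_force: [3.3, 0.3, 0.8]
width: 0.0375
```

>>> arm_command:
  rows:
    - [0,0,0.0005,0,0,0]
    - [0,0,0.001,0,0,0]
    - [0,0,0.001,0,0,0]

```text
time_s: 14.45
ee_pos: [0.5851, -0.1661, 0.1052]
orientation: [[-1.0, 0.015, -0.0], [0.015, 1.0, 0.0], [0.0, 0.0, -1.0]]
ft_force: [3.1, 0.2, 2.9]
width: 0.0369
```

>>> arm_command:
  rows:
    - [0,0,0.0005,0,0,0]
    - [0,0,0.001,0,0,0]
    - [0,0,0.001,0,0,0]

```text
time_s: 14.7
ee_pos: [0.5851, -0.166, 0.1042]
orientation: [[-1.0, 0.015, -0.0], [0.015, 1.0, 0.0], [0.0, 0.0, -1.0]]
ft_force: [4.6, 0.5, -0.1]
width: 0.0369
```

>>> arm_command:
  rows:
    - [0,0,0.0005,0,0,0]
    - [0,0,0.001,0,0,0]
    - [0,0,0.001,0,0,0]

```text
time_s: 14.95
ee_pos: [0.5851, -0.166, 0.1032]
orientation: [[-1.0, 0.015, -0.0], [0.015, 1.0, 0.0], [0.0, 0.0, -1.0]]
ft_force: [4.5, 0.3, -0.6]
width: 0.037
```

>>> arm_command:
  rows:
    - [0,0,0.0005,0,0,0]
    - [0,0,0.001,0,0,0]
    - [0,0,0.001,0,0,0]

```text
time_s: 15.2
ee_pos: [0.5851, -0.166, 0.1022]
orientation: [[-1.0, 0.015, -0.0], [0.015, 1.0, 0.0], [0.0, 0.0, -1.0]]
ft_force: [5.3, 0.8, -1.6]
width: 0.0367
```

>>> arm_command:
  rows:
    - [0,0,0.0005,0,0,0]
    - [0,0,0.001,0,0,0]
    - [0,0,0.001,0,0,0]

```text
time_s: 15.45
ee_pos: [0.5851, -0.166, 0.1011]
orientation: [[-1.0, 0.015, -0.0], [0.015, 1.0, 0.0], [0.0, 0.0, -1.0]]
ft_force: [5.5, -0.9, -2.5]
width: 0.0373
```

>>> arm_command:
  rows:
    - [0,0,0.0005,0,0,0]
    - [0,0,0.001,0,0,0]
    - [0,0,0.001,0,0,0]

```text
time_s: 15.7
ee_pos: [0.5851, -0.166, 0.1001]
orientation: [[-1.0, 0.015, -0.0], [0.015, 1.0, 0.0], [0.0, 0.0, -1.0]]
ft_force: [6.0, 0.2, -3.5]
width: 0.0369
```

>>> arm_command:
  rows:
    - [0,0,0.0005,0,0,0]
    - [0,0,0.001,0,0,0]
    - [0,0,0.001,0,0,0]

```text
time_s: 15.95
ee_pos: [0.5851, -0.166, 0.0991]
orientation: [[-1.0, 0.015, -0.0], [0.015, 1.0, 0.0], [0.0, 0.0, -1.0]]
ft_force: [5.1, -0.2, -4.1]
width: 0.037
```

>>> arm_command:
  rows:
    - [0,0,0.0005,0,0,0]
    - [0,0,0.001,0,0,0]
    - [0,0,0.001,0,0,0]

```text
time_s: 16.2
ee_pos: [0.5841, -0.1658, 0.0979]
orientation: [[-1.0, 0.015, -0.002], [0.015, 1.0, 0.0], [0.002, 0.0, -1.0]]
ft_force: [0.8, 0.2, -2.0]
width: 0.0371
```

```bash
python3 -c "
from h import *
from workcell import capture
plan([.66,-.165,.14],90)
for n in ('side',):
  c=capture(n); pickle.dump(c,open(n+'1.pkl','wb'))
crop('side1',245,80,80,110,7,'pics/s13.png')
"
```

```text
t 16.2 ee [ 0.5841 -0.1658  0.0979] psi 89.15 F [ 0.8   0.24 -1.98] w 0.0371 q6 -1.882
shift [-0.0758  0.002  -0.0423] rot [ 0.0005 -0.0019 -0.0147]
```

View pics/s13.png

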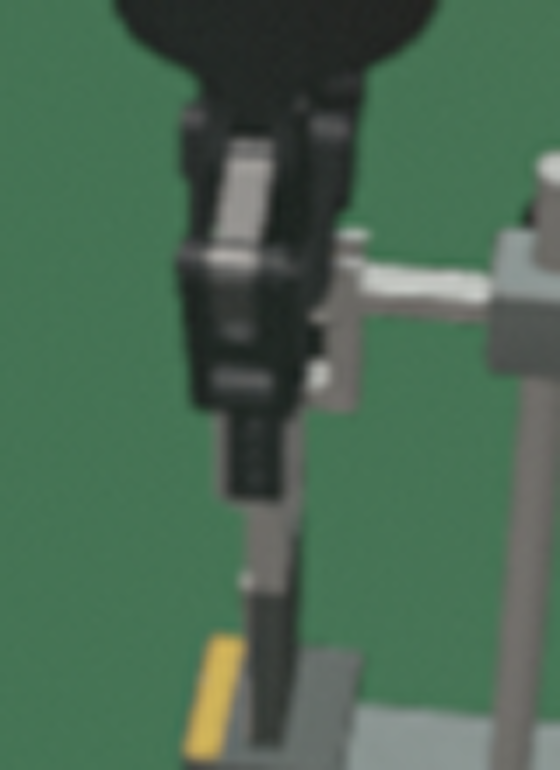

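>>> arm_command:
  rows:
    - [0,0,0.0005,0,0,0]
    - [0,0,0.0005,0,0,0]

```text
time_s: 16.42
ee_pos: [0.5848, -0.166, 0.0976]
orientation: [[-1.0, 0.015, -0.001], [0.015, 1.0, 0.0], [0.001, 0.0, -1.0]]
ft_force: [-0.4, 0.3, -2.5]
width: 0.0372
```

>>> arm_command:
  rows:
    - [0,0,0.0005,0,0,0]
    - [0,0,0.0005,0,0,0]

```text
time_s: 16.58
ee_pos: [0.585, -0.166, 0.0973]
orientation: [[-1.0, 0.015, -0.0], [0.015, 1.0, 0.0], [0.0, 0.0, -1.0]]
ft_force: [-1.9, 0.3, -1.7]
width: 0.0375
```

>>> arm_command:
  rows:
    - [0,0,0.0005,0,0,0]
    - [0,0,0.0005,0,0,0]

```text
time_s: 16.75
ee_pos: [0.585, -0.166, 0.0971]
orientation: [[-1.0, 0.015, -0.0], [0.015, 1.0, -0.0], [0.0, -0.0, -1.0]]
ft_force: [-2.7, 1.4, 5.1]
width: 0.0372
```

>>> arm_command:
  rows:
    - [0,0,0.0003,0,0,0]
    - [0,0,0.0003,0,0,0]

```text
time_s: 16.92
ee_pos: [0.5851, -0.1661, 0.0971]
orientation: [[-1.0, 0.015, 0.0], [0.015, 1.0, -0.0], [-0.0, -0.0, -1.0]]
ft_force: [-3.6, 0.7, 8.8]
width: 0.037
```

>>> arm_command:
  rows:
    - [0.0008,0,-0.0004,0,0,0]
    - [0.0008,0,-0.0006,0,0,0]
    - [0.0008,0,-0.0006,0,0,0]

```text
time_s: 17.17
ee_pos: [0.5845, -0.1661, 0.0973]
orientation: [[-1.0, 0.015, 0.0], [0.015, 1.0, -0.0], [-0.0, -0.0, -1.0]]
ft_force: [-1.4, 0.3, 1.2]
width: 0.0372
```

```bash
python3 -c "
from h import *
from workcell import capture
plan([.66,-.165,.14],90)
for n in ('side',):
  c=capture(n); pickle.dump(c,open(n+'1.pkl','wb'))
crop('side1',265,95,50,60,11,'pics/s14.png')
"
```

```text
t 17.17 ee [ 0.5845 -0.1661  0.0973] psi 89.15 F [-1.4   0.33  1.22] w 0.0372 q6 -1.883
shift [-0.0754  0.0022 -0.0427] rot [-0.0001  0.0004 -0.0148]
```

View pics/s14.png

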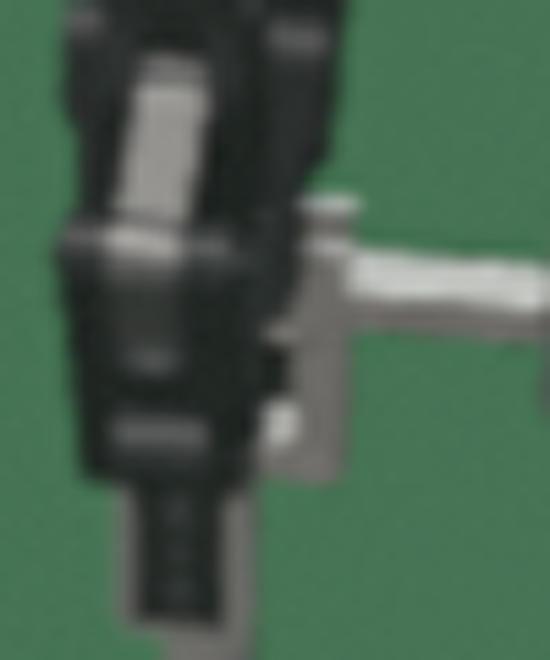

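>>> arm_command:
  rows:
    - [0,0,0,0,0,0]
    - [0,0,0,0,0,0]
    - [0,0,0,0,0,0]
    - [0,0,0,0,0,0]
    - [0,0,0,0,0,0]
    - [0,0,0,0,0,0]
    - [0,0,0,0,0,0]
    - [0,0,0,0,0,0]
  grip: 0

```text
time_s: 17.88
ee_pos: [0.5843, -0.166, 0.0971]
orientation: [[-1.0, 0.015, -0.0], [0.015, 1.0, 0.0], [0.0, 0.0, -1.0]]
ft_force: [0.2, 0.3, -0.1]
width: 0.0856
```

```bash
python3 -c "
from h import *
from workcell import capture
plan([.585,-.165,.22],90)
for n in ('side',):
  c=capture(n); pickle.dump(c,open(n+'1.pkl','wb'))
crop('side1',225,75,110,110,6,'pics/s15.png')
"
```

```text
t 17.88 ee [ 0.5843 -0.166   0.0971] psi 89.15 F [ 0.19  0.28 -0.1 ] w 0.0856 q6 -1.883
shift [-0.0006  0.001  -0.1229] rot [ 0.     -0.     -0.0148]
```

View pics/s15.png

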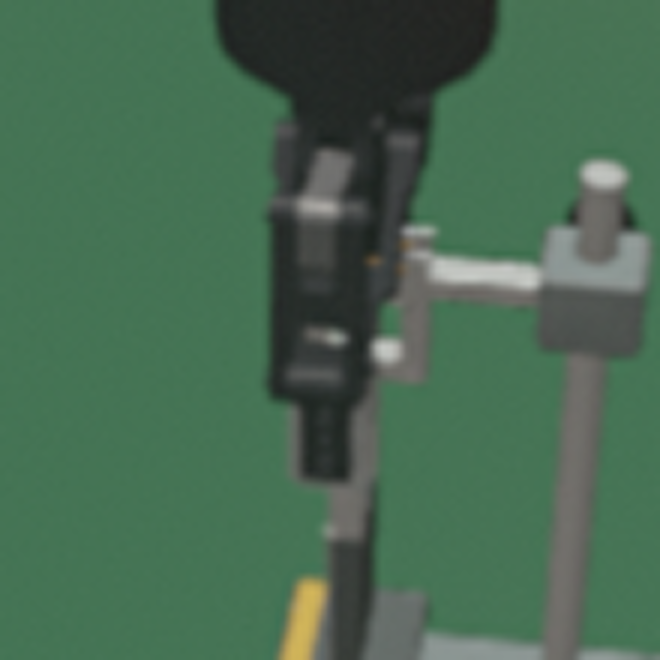

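Released and hanging; the opened gripper is around it. Retreat straight up slowly.

>>> arm_command:
  rows:
    - [0,0,-0.01,0,0,0]
    - [0,0,-0.025,0,0,0]
    - [0,0,-0.045,0,0,0]
    - [0,0,-0.07,0,0,0]
    - [0,0,-0.1,0,0,0]
    - [0,0,-0.13,0,0,0]
    - [0,0,-0.13,0,0,0]
    - [0,0,-0.13,0,0,0]

```text
time_s: 18.6
ee_pos: [0.5855, -0.1664, 0.2297]
orientation: [[-1.0, 0.015, 0.004], [0.015, 1.0, -0.001], [-0.004, -0.001, -1.0]]
ft_force: [-0.7, 0.5, -0.6]
width: 0.0854
```

>>> arm_command:
  rows:
    - [-0.03,0,-0.02,0,0,0]
    - [-0.06,0,-0.02,0,0,0]
    - [-0.09,0,-0.02,0,0,0]
    - [-0.12,0,-0.02,0,0,0]
    - [-0.12,0,-0.02,0,0,0]
    - [-0.12,0,-0.02,0,0,0]
    - [-0.12,0,-0.02,0,0,0]
    - [-0.12,0,-0.02,0,0,0]

```text
time_s: 19.27
ee_pos: [0.7032, -0.1678, 0.2467]
orientation: [[-1.0, 0.015, -0.001], [0.015, 1.0, 0.0], [0.001, 0.0, -1.0]]
ft_force: [-0.3, -0.6, 0.7]
width: 0.0855
```

```bash
python3 -c "
from h import *
from workcell import capture
plan([.585,-.165,.22],90)
for n in ('side',):
  c=capture(n); pickle.dump(c,open(n+'1.pkl','wb')); cv2.imwrite('pics/side16.png',c['image'][:,:,::-1])
crop('side1',245,95,100,110,7,'pics/s16.png')
"
```

```text
t 19.27 ee [ 0.7032 -0.1678  0.2467] psi 89.14 F [-0.31 -0.64  0.74] w 0.0855 q6 -1.832
shift [0.1182 0.001  0.0268] rot [ 0.0003 -0.0014 -0.015 ]
```

View pics/s16.png

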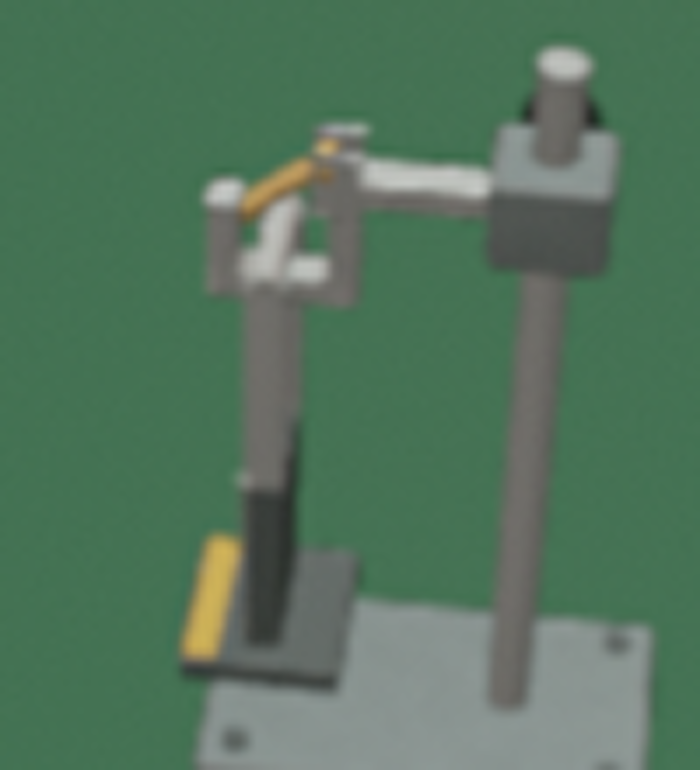

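View pics/side16.png

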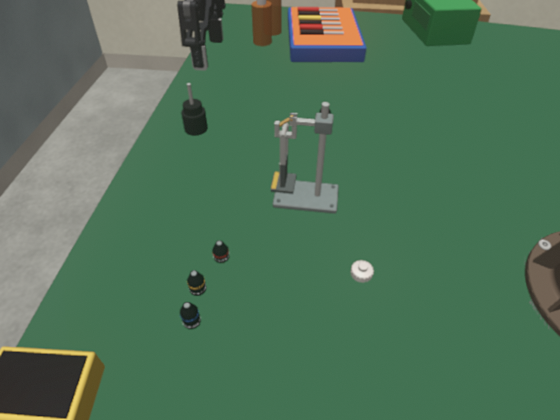

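>>> arm_command:
  rows:
    - [0,0,0,0,0,0]
    - [0,0,0,0,0,0]
    - [0,0,0,0,0,0]
    - [0,0,0,0,0,0]
    - [0,0,0,0,0,0]
    - [0,0,0,0,0,0]
    - [0,0,0,0,0,0]
    - [0,0,0,0,0,0]

```text
time_s: 19.98
ee_pos: [0.7043, -0.1678, 0.2471]
orientation: [[-1.0, 0.015, -0.0], [0.015, 1.0, -0.0], [0.0, -0.0, -1.0]]
ft_force: [0.7, -0.7, -0.1]
width: 0.0854
```

```bash
python3 -c "
from h import *
from workcell import capture,order
a=load('side1')['image'].astype(int); b=capture('side')['image'].astype(int); c=capture('side')['image'].astype(int)
for p,q in ((a,b),(b,c)): print(np.abs(p-q)[100:210,245:345].mean(),np.abs(p-q)[100:210,245:345].max(),np.abs(p-q)[230:400,150:400].max())
"
```

```text
0.5643636363636364 3 6
0.5562424242424242 4 6
```

Still (only noise). Handing in.

```bash
python3 -c "
from workcell import order
print(order.close_job())"
```

```text
the job is handed in; nothing more can be done
None
```

The gauge is hanging in the hook with its scale facing away from the rod, released, and the job was handed in at about 20 s. I gripped it across the stirrup legs and turned it about 60° in a single grip, so no fresh grip was needed. I then threaded the hook into the window and pressed the bar down in small steps.

- **Latch:** it yielded at about 5–6 N, then the force dropped off sharply as the bar slipped past its end. I met the hard floor about 1 mm lower.
- **Peak force:** pressing at the floor reached about 11 N (wrist reading net of the gauge's weight), against the 25 N limit.
- **Final picture:** the bar sits in the bowl below the shut latch, the gauge is upright with the yellow stripe outward, and the bystanders stand where they were. Side-camera pictures about 0.8 s apart differ only by noise, so it hangs still. The gripper is clear of everything.

**What disagreed:**
- **Tool height:** the reported TCP height was about 33 mm lower than where the cameras showed the fingertips. Lowering the shut fingers to a reported height just below the bench surface without contact confirmed this. I corrected for it throughout.
- **Gauge position:** the camera and the arm readings disagreed by 2–3 mm on the gauge's position along the hook, so I aimed between the two.
- **Top camera:** the arm blocked its view of the hook, so the latch and final checks rest on the side camera and the forces felt.

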